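# Fill the bead feeder and hold its shutter at the third click

### The arm

A 6-joint arm with a two-finger parallel gripper is mounted at the origin on the work surface. World frame = base frame: x ahead of the robot, y to its left, z up, the work surface at z = 0. Lengths are in m, angles in degrees, forces in N, time in s.
With the tool pointing down it reaches from about 0.25 to 0.725 m from the base axis. Payload 9.7 kg.
Tool frame: the origin (TCP) lies midway between the tips of the shut fingers; the grasp point (between the pads) lies 19 mm behind it; z points along the fingers, x is the direction in which the jaws open and shut, and the axes are right-handed (so a half turn about z gives the same grasp; the last joint's range is limited). The gripper opens to 85 mm and grips with 20 to 120 N. Pads are 22 mm wide; open, the fingers measure 114 mm over their backs; the gripper's body (76 mm by 85 mm) begins 54 mm behind the grasp point. The pads swing forward as they close: fully open they stand 13 mm farther back than shut.
Start: joints at [-66.921, 4.979, 10.078, 95.1, 0, 90], TCP at [0.216, -0.506, 0.2] pointing down, gripper open.
Joint ranges: [-179.16, 179.16], [-48.56, 103.87], [-65.8, 70.77], [-126.05, 130.52], [-82.76, 87.17], [-180, 180]. Speed limits (degrees/s): [127.2, 127.2, 147.25, 180, 180, 180].

### API

Orientations are given as [roll, pitch, yaw] about the fixed x, y, z axes, in that order (R = Rz(yaw) Ry(pitch) Rx(roll)).
In Python, from workcell import bot, optics gives the robot as it stands.
- The arm moves only by the shell command python3 -m creep 'ROWS' [FORCE]. ROWS is JSON, a list of rows, each a list of 7 numbers: the shift along the tool's x, y, z in m, then the turn, a rotation vector about the tool's x, y, z in rad, then the opening, from 0 (shut) to 1 (fully open). A call has 1 to 8 rows; each row is the pose to reach, as a shift and turn from the pose commanded when the call began, along the tool's axes at that moment; what a row does not reach only later rows make up. A row lasts 1/10 s, in which the tool goes at most 50 mm and 8.59 degrees, less where a joint would pass 70% of its speed; a pose out of reach is approached as far as the arm can. A call with a gripper value outside its range is refused whole. The fingers move at their own pace and stop on an object; FORCE is the grip in N (left out, the last holds). Time passes only in rows, so rows that repeat a pose let the fingers close. It gives the time, the measured TCP pose, the force and the opening at its end, in the units of the state.
- bot.get_obs(): the state, without advancing time (a new reading comes with each control period).
- optics.camera(name): name is "scene" or "top"; returns the picture (384x512x3 uint8, red, green, blue); there is no depth.
- optics.camera_params(name): a dict with "camera_matrix" (3x3 intrinsics, pixels), "R" (3x3) and "t" (3): a world point X has camera coordinates R X + t. Camera axes: x right, y down, z forward; pixel columns grow to the right and rows downward; lengths in m; the calibration is good to about 2 mm. A picture is of the moment at which its call begins. camera_params takes no time and is no camera call.
- bot.job_done(): hands the job in, once; it reports no verdict.
The state is a dict: "time": time; "q": joint angles; "qd": joint speeds; "joint_efforts": joint torques, N m; "ee_pos": TCP position; "tcp_rot": TCP orientation; "wrist_force": force on the tool from outside, world axes, zero at the start; "torque": the same for the moment, N m; "opening": finger opening in m.
Only numpy, scipy, OpenCV 4.12 (cv2) and the standard library are available. Lean on these libraries where they do the work, as an engineer would, in place of code of your own. Each camera call takes 0.05 s, during which the arm holds its last target.

### The job

Tip all seven brass beads from the handled tote into the feeder's hopper while its shutter is shut, and set the empty tote back down level on the bench. Then turn the feeder's knob clockwise, counting the clicks from shut, to the third click and no further, so that the beads drop into the bowl beneath; the shutter springs shut when let go, so finish still gripping the knob, holding it at the third click with all the beads in the bowl. Leave the coil of wire, the tin, the glue gun and the spray can where they are.

Things in the scene. Friction and masses are not known exactly. Their poses are not given: they have to be found in the camera images.
- feeder: The bead feeder, fixed to the bench: a grey deck 180 x 210 mm (x, y) on four steel legs, its top 106 mm above the bench, carrying a hopper (towards +y) and beside it, at x 0, y -45 mm, an upright shaft with the knob on top. Origin on the bench under the middle of the deck, z up. A flat steel shutter blade under the deck (top face 96 mm high) closes the hopper's throat and swings towards +x to open.
- hopper_mouth (a point): Centre of the hopper's open mouth, at rim height, 190 mm above the bench; axes as feeder, from whose origin it lies at x 0, y 62 mm. The mouth is 156 mm (x) by 116 mm (y). Four aluminium sheet walls, 3 mm thick, funnel down 84 mm to a 62 mm square throat in the deck, centred 22 mm nearer the knob (y 40 mm in feeder).
- click_wheel (a point): Centre of the 18-toothed click wheel, 63 mm across, low on the knob's shaft, 114 mm above the bench; axes as feeder. A spring plunger in a block on its -x side drops into a notch every 20 degrees: that is the click. Plunger and block reach 91 mm out from the shaft and stay under 130 mm high.
- knob: The knob, one piece with its upright 14 mm shaft, the click wheel and the shutter blade. On top of the shaft a black bar 60 mm long, 16 mm wide and 28 mm tall (168 to 196 mm above the bench), clear all round. Origin on the shaft's axis at bench height, z up, x along the bar.
- knob_grip (a point): The middle of the knob's bar, on the shaft's axis, 182 mm above the bench; x along the bar, y across it (16 mm wide).
- shutter (a joint): Angle of shutter and knob, rad: 0 shut, growing clockwise seen from above, end stop 1.5. A spring pulls it shut; the effort to turn it sinks to about 0.1 N m as it comes into each click, then jumps to 0.33 to 0.38 N m to leave it. Clicks come every 0.349 rad (20 degrees): the third from shut is at 1.047 (throat all open), the unwanted fourth at 1.396. No click holds it unaided: let go, it snaps shut.
- tote: The tote, a loose boat-shaped sheet-steel tray, 172 mm long (x), 96 mm wide (y), about 0.3 kg; both ends alike. Origin at the centre of its underside. Flat floor 84 mm long, 3 mm thick; beyond x +-42 mm it ramps up at 20 degrees to an open lip at each end (x +-86 mm, 19 mm high), over which the beads are tipped. Side walls 36 mm high. A wooden handle bar bridges it across y.
- tote_handle (a point): The middle of the tote's handle bar, 75 mm above the tote's underside: the bar is 14 mm thick along the tote's x, 22 mm tall and 96 mm long along the tote's y (90 mm free between the uprights). z is up when the tote stands level.
- bowl: A loose steel bowl standing on the bench under the feeder's throat: 124 mm across the rim, 52 mm high. Origin at the centre of its underside.
- bead0_center (a point): Centre of a loose brass ball bead, 18 mm in diameter, 22 g; it starts in the tote.
- bead1_center (a point): Centre of a loose brass ball bead, 18 mm in diameter, 22 g; it starts in the tote.
- bead2_center (a point): Centre of a loose brass ball bead, 18 mm in diameter, 22 g; it starts in the tote.
- bead3_center (a point): Centre of a loose brass ball bead, 18 mm in diameter, 22 g; it starts in the tote.
- bead4_center (a point): Centre of a loose brass barrel bead, a round cylinder 18 mm in diameter and 16 mm long, 26 g; it starts standing in the tote.
- bead5_center (a point): Centre of a loose brass barrel bead, a round cylinder 18 mm in diameter and 16 mm long, 26 g; it starts standing in the tote.
- bead6_center (a point): Centre of a loose brass barrel bead, a round cylinder 18 mm in diameter and 16 mm long, 26 g; it starts standing in the tote.
- wire_coil: Bystander: a flat coil of galvanised wire, 156 mm across, 21 mm high. Origin at the centre of its underside.
- tin: Bystander: a round lidded aluminium tin, 68 mm across, 27 mm high. Origin at the centre of its underside.
- glue_gun: Bystander: a black glue gun lying on its side, about 240 x 140 mm and 42 mm high. Origin under its barrel.
- spray_can: Bystander: an upright aluminium spray can, 66 mm across, 190 mm high. Origin at the centre of its underside.
Things that resemble listed ones, but are neither listed nor needed, are in the scene too. What is shaped like the tote but green or pink is not meant.

How it is judged (in metres and radians):
On the way, in this order (a step that is already met when the one before it is completed fails the run):
1. all seven beads lie in the hopper and the shutter is still shut (x of bead0_center in the frame of feeder between -0.08 and 0.08 m and y of bead0_center in the frame of feeder between 0 and 0.125 m and z of bead0_center in the frame of feeder between 0.095 and 0.205 m and x of bead1_center in the frame of feeder between -0.08 and 0.08 m and y of bead1_center in the frame of feeder between 0 and 0.125 m and z of bead1_center in the frame of feeder between 0.095 and 0.205 m and x of bead2_center in the frame of feeder between -0.08 and 0.08 m and y of bead2_center in the frame of feeder between 0 and 0.125 m and z of bead2_center in the frame of feeder between 0.095 and 0.205 m and x of bead3_center in the frame of feeder between -0.08 and 0.08 m and y of bead3_center in the frame of feeder between 0 and 0.125 m and z of bead3_center in the frame of feeder between 0.095 and 0.205 m and x of bead4_center in the frame of feeder between -0.08 and 0.08 m and y of bead4_center in the frame of feeder between 0 and 0.125 m and z of bead4_center in the frame of feeder between 0.095 and 0.205 m and x of bead5_center in the frame of feeder between -0.08 and 0.08 m and y of bead5_center in the frame of feeder between 0 and 0.125 m and z of bead5_center in the frame of feeder between 0.095 and 0.205 m and x of bead6_center in the frame of feeder between -0.08 and 0.08 m and y of bead6_center in the frame of feeder between 0 and 0.125 m and z of bead6_center in the frame of feeder between 0.095 and 0.205 m and value of joint shutter below 0.12 rad), for 0.2 s.
2. the tote is back on the bench, level and let go (height (world z) of tote_handle below 0.083 m and angle between tote_handle's own z axis and vertical below 0.12 rad and contact force between the fingers and tote below 0.1 N), for 0.2 s.
3. the fingers hold the knob at the third click (value of joint shutter between 0.94 and 1.16 rad and contact force between the fingers and knob above 2 N), for 0.2 s.
At the end, for the whole second after the job is handed in: Fingers grip the knob (over 2 N) and hold the shutter still at the third click, 0.94 to 1.16 rad; all beads in the bowl (within 60 mm of its axis, under 60 mm above its underside); the tote stands level on the bench (0.12 rad, handle at most 8 mm too high), let go (all of step 2 and all of step 3 and velocity of joint shutter between -0.3 and 0.3 rad/s and horizontal distance between each of bead0_center, bead1_center, bead2_center, bead3_center, bead4_center, bead5_center, bead6_center and bowl below 0.06 m and z of bead0_center in the frame of bowl between 0 and 0.06 m and z of bead1_center in the frame of bowl between 0 and 0.06 m and z of bead2_center in the frame of bowl between 0 and 0.06 m and z of bead3_center in the frame of bowl between 0 and 0.06 m and z of bead4_center in the frame of bowl between 0 and 0.06 m and z of bead5_center in the frame of bowl between 0 and 0.06 m and z of bead6_center in the frame of bowl between 0 and 0.06 m); the arm keeps its last pose, push and grip.
It fails at once if the shutter is turned past the third click towards the fourth (over 1.25 rad) (value of joint shutter above 1.25 rad).
It fails at once if the coil of wire is moved by more than 30 mm (distance of wire_coil from where it was at the start of the episode above 0.03 m).
It fails at once if the lidded tin is moved by more than 30 mm (distance of tin from where it was at the start of the episode above 0.03 m).
It fails at once if the glue gun is moved by more than 30 mm (distance of glue_gun from where it was at the start of the episode above 0.03 m).
It fails at once if the spray can is moved by more than 30 mm (distance of spray_can from where it was at the start of the episode above 0.03 m).
It also fails if it takes over 62 s, if anything falls off the work surface, if the arm or the gripper's body presses on something with over 40 N, if the wrist force passes 120 N, or if a joint passes its speed limit or range.

## Working session

There is one attempt and no reset: what is moved stays moved. The work goes in short steps, Python scripts to look and compute and a shell command to move; the robot and the scene stay as the last step left them, time stands still between calls to the robot, and variables do not carry over. Pictures are saved under pics/ and viewed, and the job is handed in when it is done.

```bash
ls; mkdir -p pics
python3 - <<'E'
from workcell import bot, optics
import cv2
print(bot.get_obs())
for n in("scene","top"):
    im=optics.camera(n); cv2.imwrite(f"pics/{n}0.png",im[:,:,::-1]); p=optics.camera_params(n); print(n,p)
E
```

```text
pics
{'time': 0.0, 'q': array([-6.69209443e+01,  5.01168038e+00,  1.00339897e+01,  9.51005406e+01,
        1.19872867e-03,  9.00036021e+01]), 'qd': array([-0.05488448,  0.00222124, -0.01296241, -0.11243705, -0.0390743 ,
       -0.00300797]), 'joint_efforts': array([-2.58952001e-03, -5.20368290e+01,  4.64822602e+01,  1.55816926e-02,
       -2.86080385e-04,  3.27990051e-06]), 'ee_pos': array([ 0.21549637, -0.5057195 ,  0.19967338]), 'tcp_rot': array([-1.79998806e+02,  7.82313994e-02, -6.69245464e+01]), 'wrist_force': array([-0.19417714,  0.18724834, -0.04411593]), 'torque': array([-0.01744915,  0.02053777, -0.04526733]), 'opening': 0.08509198715809847}
scene {'camera_matrix': array([[395.12386065,   0.        , 257.27688482],
       [  0.        , 395.12386065, 191.20125556],
       [  0.        ,   0.        ,   1.        ]]), 'R': array([[-0.72392483,  0.68986759, -0.00394382],
       [ 0.40063186,  0.41574249, -0.81648778],
       [-0.56162884, -0.5926558 , -0.57734924]]), 't': array([ 0.39218923, -0.1167482 ,  1.59604452])}
top {'camera_matrix': array([[351.43612084,   0.        , 261.18485622],
       [  0.        , 351.43612084, 190.71788949],
       [  0.        ,   0.        ,   1.        ]]), 'R': array([[ 0.02695937, -0.99936311,  0.02337859],
       [-0.99359975, -0.02935559, -0.109077  ],
       [ 0.10969383, -0.02028832, -0.99375835]]), 't': array([-0.03773801,  0.56509069,  1.02380355])}
```

View pics/scene0.png

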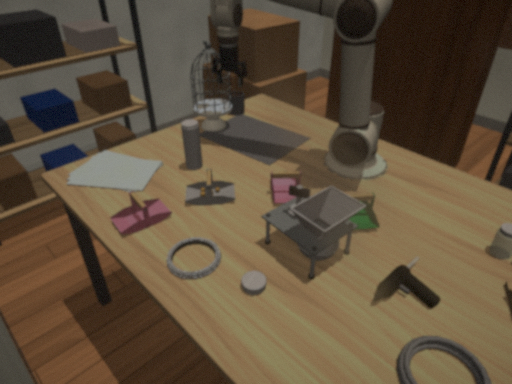

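View pics/top0.png

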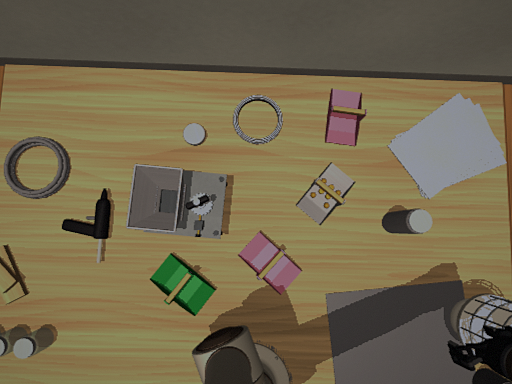

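The tote (grey, with brass beads) is near top px (326,193). The feeder is at (178,202), the knob at (200,203), and the spray can at (408,221). I'll zoom in for detail.

Run:
```python
import cv2,numpy as np
a=cv2.imread("pics/top0.png"); 
c=np.hstack([cv2.resize(a[150:250,115:245],None,fx=3,fy=3,interpolation=cv2.INTER_CUBIC),cv2.resize(a[150:250,280:410],None,fx=3,fy=3,interpolation=cv2.INTER_CUBIC)])
cv2.imwrite("pics/z1.png",c)
b=cv2.imread("pics/scene0.png")
cv2.imwrite("pics/z2.png",cv2.resize(b[110:290,160:400],(720,540),interpolation=cv2.INTER_CUBIC))
```

```text
(no output)
```

View pics/z1.png

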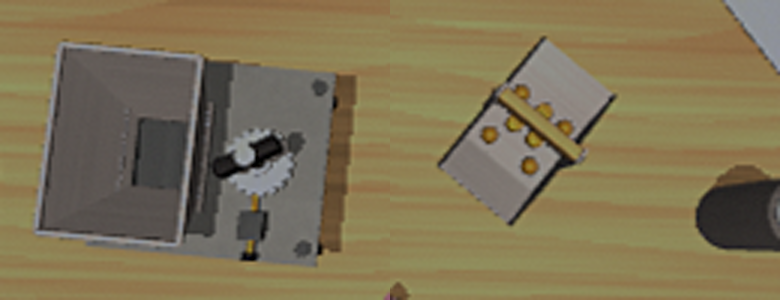

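View pics/z2.png

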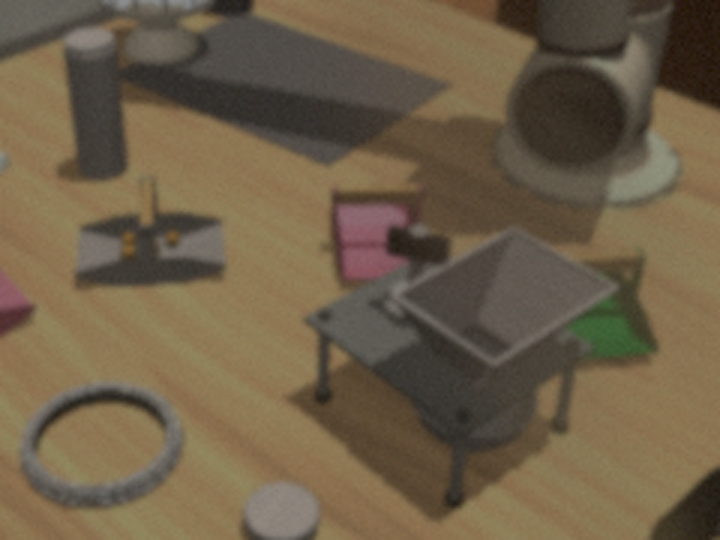

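```bash
cat > h.py <<'E'
import numpy as np
from workcell import bot, optics
def cast(n,px,z):
    p=optics.camera_params(n);K=p["camera_matrix"];R=p["R"];t=p["t"]
    px=np.atleast_2d(px).astype(float)
    d=(np.linalg.inv(K)@np.c_[px,np.ones(len(px))].T).T@R
    c=-R.T@t
    s=(z-c[2])/d[:,2]
    return c+d*s[:,None]
def proj(n,X):
    p=optics.camera_params(n);X=np.atleast_2d(X)
    c=X@p["R"].T+p["t"]; u=c@p["camera_matrix"].T
    return u[:,:2]/u[:,2:]
E
python3 - <<'E'
from h import *
np.set_printoptions(precision=4,suppress=True)
z=lambda L,ox: np.array(L)/3.+[ox,150]-[0.33,0.33]
r=cast("top",z([(62,43),(203,57),(183,243),(37,234)],115),.19);print("rim",r,r.mean(0))
for i in range(4): d=r[(i+1)%4]-r[i];print(np.linalg.norm(d),np.degrees(np.arctan2(d[1],d[0])))
k=cast("top",z([(248,154),(215,168),(283,142)],115),.196);print("knob",k, (k[1]+k[2])/2);d=k[1]-k[2];print(np.linalg.norm(d),np.degrees(np.arctan2(d[1],d[0])))
h=cast("top",z([(500,92),(583,157)],280-130),.086);print("handle",h,h.mean(0));d=h[1]-h[0];print(np.linalg.norm(d),np.degrees(np.arctan2(d[1],d[0])))
l=cast("top",z([(545,38),(615,95),(512,224),(440,165)],150),.019);print("lip",l,l.mean(0))
for i in range(4): d=l[(i+1)%4]-l[i];print(np.linalg.norm(d),np.degrees(np.arctan2(d[1],d[0])))
# scene: hopper rim corners from z2 (x/3+160,y/3+110)
zs=lambda L: np.array(L)/3.+[160,110]-.33
print("scene rim",cast("scene",zs([(398,292),(518,232),(617,287),(497,361)]),.19))
print("scene rim mean",cast("scene",zs([(398,292),(518,232),(617,287),(497,361)]),.19).mean(0))
print("scene knob",cast("scene",zs([(418,243)]),.182))
print("tote handle scene",cast("scene",zs([(148,178)]),.086))
print("can top",cast("top",[(421,221)],.19), "coil",cast("top",[(258,119)],.01),"tin",cast("top",[(194,134)],.027))
print("bead",cast("top",z([(522,92),(545,110),(565,128),(515,124),(533,138),(488,135),(530,166)],150),.015))
E
```

```text
rim [[0.6074 0.3039 0.19  ]
 [0.5991 0.1842 0.19  ]
 [0.4415 0.1927 0.19  ]
 [0.4457 0.314  0.19  ]] [0.5234 0.2487 0.19  ]
0.12000582393502368 -93.98246622565465
0.15774699178412196 176.9011360106659
0.12129327596066451 88.02202608078429
0.16197540228785476 -3.551118606685891
knob [[0.517  0.1413 0.196 ]
 [0.5045 0.1682 0.196 ]
 [0.528  0.1125 0.196 ]] [0.5162 0.1403 0.196 ]
0.06040776349981658 112.83526781767655
handle [[ 0.5945 -0.1779  0.086 ]
 [ 0.5345 -0.2577  0.086 ]] [ 0.5645 -0.2178  0.086 ]
0.09981513764847681 -126.93202536979784
lip [[ 0.6616 -0.2356  0.019 ]
 [ 0.6047 -0.3078  0.019 ]
 [ 0.4705 -0.2033  0.019 ]
 [ 0.5279 -0.1297  0.019 ]] [ 0.5662 -0.2191  0.019 ]
0.09189021866869954 -128.24707087608707
0.17008217073807924 142.0699905049112
0.09327833040618443 52.04272960863757
0.17055194624528325 -38.396810572968796
scene rim [[0.5899 0.186  0.19  ]
 [0.4393 0.202  0.19  ]
 [0.4449 0.3155 0.19  ]
 [0.6003 0.3044 0.19  ]]
scene rim mean [0.5186 0.252  0.19  ]
scene knob [[0.512  0.1412 0.182 ]]
tote handle scene [[ 0.5347 -0.2543  0.086 ]]
can top [[ 0.4828 -0.4283  0.19  ]] coil [[ 0.794  -0.0061  0.01  ]] tin [[0.7346 0.1881 0.027 ]]
bead [[ 0.6055 -0.2132  0.015 ]
 [ 0.5876 -0.2369  0.015 ]
 [ 0.5697 -0.2575  0.015 ]
 [ 0.5723 -0.2062  0.015 ]
 [ 0.5585 -0.2248  0.015 ]
 [ 0.5602 -0.1787  0.015 ]
 [ 0.5298 -0.2219  0.015 ]]
```

```bash
cat >> h.py <<'E'
from scipy.spatial.transform import Rotation as Ro
def to(pos,Rt,cur=None):
    """shift & rotvec in tool axes from current measured pose to target"""
    o=bot.get_obs() if cur is None else cur
    R0=Ro.from_euler('xyz',o["tcp_rot"],degrees=True)
    sh=R0.inv().apply(np.array(pos)-o["ee_pos"])
    rv=(R0.inv()*Rt).as_rotvec()
    return np.round(sh,4),np.round(rv,4)
def down(yaw): return Ro.from_euler('xyz',[180,0,yaw],degrees=True)
E
python3 - <<'E'
from h import *
print(to([.565,-.2185,.25],down(-38.2)))
print(to([.565,-.2185,.056],down(-38.2)))
E
```

```text
(array([-0.1274, -0.4341, -0.0501]), array([-3.000e-04,  1.100e-03, -5.013e-01]))
(array([-0.1271, -0.4341,  0.1439]), array([-3.000e-04,  1.100e-03, -5.013e-01]))
```

```bash
python3 -m creep '[[0,0,-0.05,0,0,0,1],[-0.013,-0.043,-0.055,0,0,-0.05,1],[-0.025,-0.087,-0.055,0,0,-0.1,1],[-0.038,-0.13,-0.055,0,0,-0.15,1],[-0.051,-0.174,-0.055,0,0,-0.2,1],[-0.064,-0.217,-0.055,0,0,-0.25,1],[-0.076,-0.26,-0.055,0,0,-0.3,1],[-0.089,-0.304,-0.055,0,0,-0.35,1]]'
python3 - <<'E'
from h import *
print(bot.get_obs()["q"],to([.565,-.2185,.15],down(-38.2)))
E
```

```text
time: 0.9
ee_pos: [0.4615, -0.3035, 0.2551]
tcp_rot: [180.0, 0.0, -46.8]
wrist_force: [-0.4, -0.5, 0.6]
opening: 0.0853
[-3.33312247e+01  7.00080692e+00  1.84515075e+01  1.01468440e+02
 -4.28209708e-03  1.03422181e+02] (array([ 0.009 , -0.1337,  0.1051]), array([ 1.000e-04,  3.000e-04, -1.493e-01]))
```

```bash
python3 -m creep '[[0.003,-0.045,0.01,0,0,-0.05,1],[0.006,-0.09,0.03,0,0,-0.1,1],[0.009,-0.134,0.07,0,0,-0.149,1],[0.009,-0.134,0.105,0,0,-0.149,1],[0.009,-0.134,0.105,0,0,-0.149,1],[0.009,-0.134,0.105,0,0,-0.149,1]]'
python3 - <<'E'
from h import *
import cv2
im=optics.camera("top"); cv2.imwrite("pics/t1.png",cv2.resize(im[120:270,250:450,::-1],None,fx=4,fy=4,interpolation=cv2.INTER_CUBIC))
im=optics.camera("scene"); cv2.imwrite("pics/s1.png",cv2.resize(im[90:240,130:330,::-1],None,fx=4,fy=4,interpolation=cv2.INTER_CUBIC))
print(bot.get_obs()["q"],to([.565,-.2185,.056],down(-38.2)))
E
```

```text
time: 1.5
ee_pos: [0.5636, -0.2199, 0.1507]
tcp_rot: [180.0, 0.1, -38.3]
wrist_force: [-0.1, -0.8, 0.9]
opening: 0.0854
[-2.13690742e+01  1.18807430e+01  1.25746452e+01  9.05085766e+01
 -8.60242843e-03  1.07030605e+02] (array([-0.0015, -0.0021,  0.0973]), array([-0.0008, -0.0031, -0.0035]))
```

View pics/t1.png

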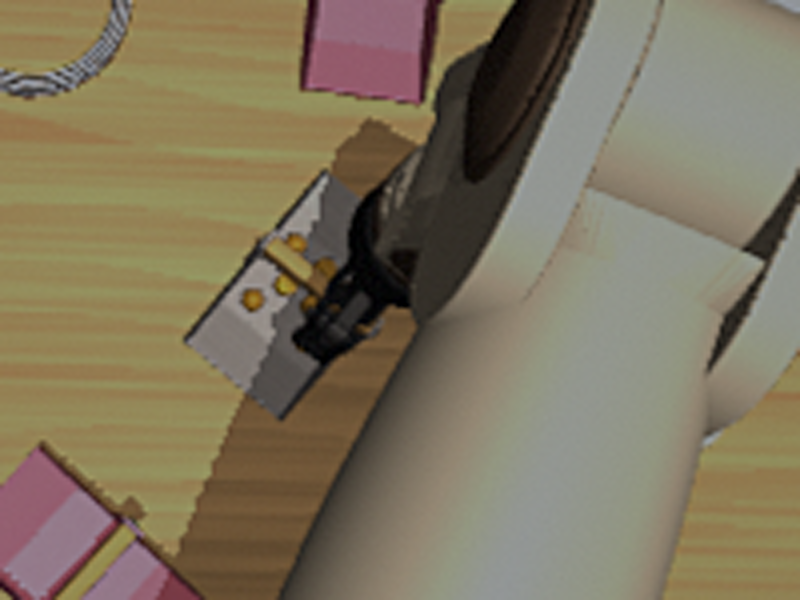

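View pics/s1.png

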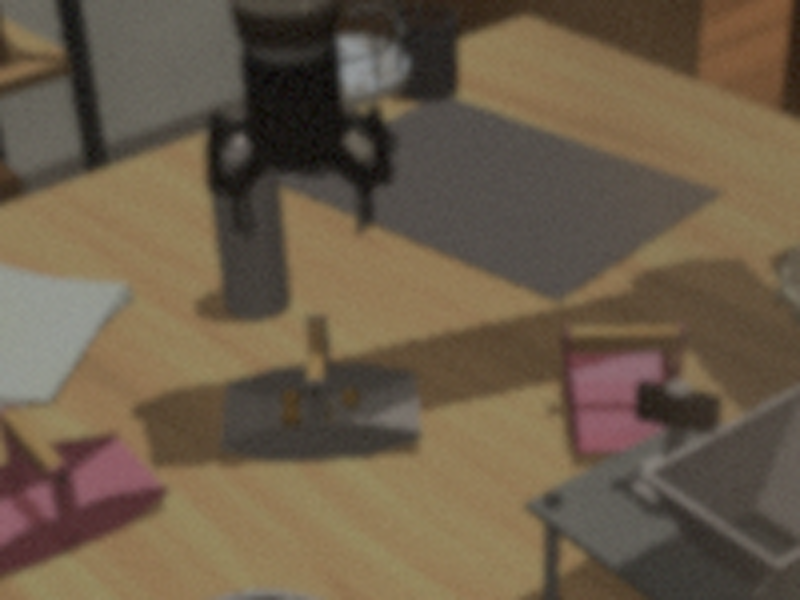

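The fingers straddle the handle: in the scene crop they are at x≈240 and 365, with the bar at 317. Next I descend and grip.

```bash
python3 -m creep '[[-0.001,-0.002,0.04,0,0,0,1],[-0.001,-0.002,0.07,0,0,0,1],[-0.001,-0.002,0.095,0,0,0,1],[-0.001,-0.002,0.095,0,0,0,1],[-0.001,-0.002,0.095,0,0,0,0.5],[-0.001,-0.002,0.095,0,0,0,0],[-0.001,-0.002,0.095,0,0,0,0],[-0.001,-0.002,0.095,0,0,0,0]]' 70; python3 -m creep '[[0,0,0,0,0,0,0],[0,0,0,0,0,0,0],[0,0,0,0,0,0,0],[0,0,0,0,0,0,0]]'
```

```text
time: 2.4
ee_pos: [0.5654, -0.218, 0.0568]
tcp_rot: [-180.0, -0.1, -38.3]
wrist_force: [-0.2, 1.0, -0.0]
opening: 0.0286
time: 2.8
ee_pos: [0.5647, -0.2176, 0.0553]
tcp_rot: [180.0, 0.0, -38.3]
wrist_force: [0.6, 0.1, -0.2]
opening: 0.0
```

The opening went to 0, so the bar wasn't between the pads. I'll take pictures.

Run:
```python
from h import *
import cv2
im=optics.camera("top"); cv2.imwrite("pics/t2.png",cv2.resize(im[120:270,250:450,::-1],None,fx=4,fy=4,interpolation=cv2.INTER_CUBIC))
im=optics.camera("scene"); cv2.imwrite("pics/s2.png",cv2.resize(im[90:240,130:330,::-1],None,fx=4,fy=4,interpolation=cv2.INTER_CUBIC))
```

```text
(no output)
```

View pics/t2.png

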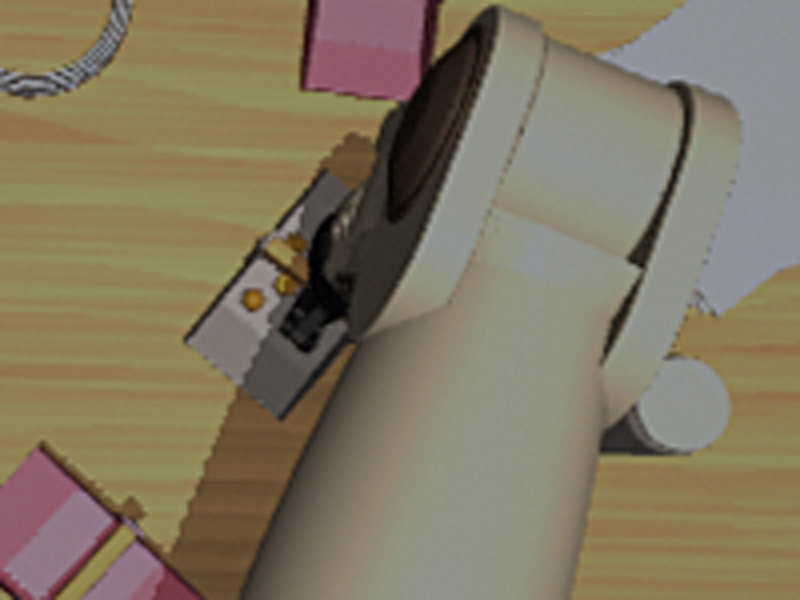

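View pics/s2.png

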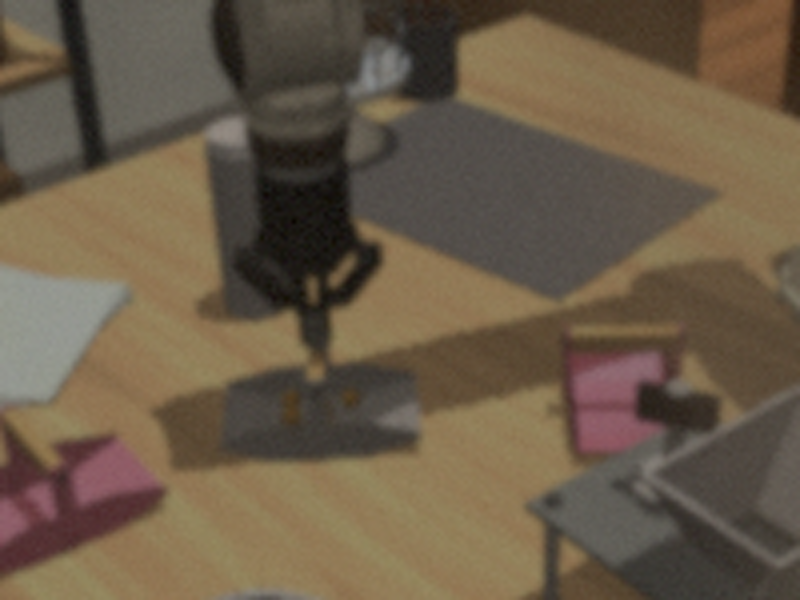

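```bash
python3 - <<'E'
from h import *
for X in ([.5647,-.2176,.0553],[.565,-.2185,.075],[.565+.048*.61,-.2185+.048*.79,.086],[.565+.048*.61,-.2185+.048*.79,.064],[.565-.048*.61,-.2185-.048*.79,.086]):
  print((proj("scene",X)-[130,90])*4,(proj("top",X)-[250,120])*4)
o=bot.get_obs();print(o["opening"],o["wrist_force"])
E
python3 -m creep '[[0,0,-0.005,0,0,0,0],[0,0,-0.01,0,0,0,0],[0,0,-0.01,0,0,0,0]]'
```

```text
[[317.34240946 374.79155668]] [[311.22083949 288.79315221]]
[[314.7353229  355.63012115]] [[318.23725318 285.55695351]]
[[313.95999538 376.11688295]] [[269.11156534 241.74660501]]
[[315.92331604 397.69858237]] [[263.64209145 245.89843013]]
[[313.6027     315.52239622]] [[374.28934691 326.27380825]]
-0.0001480760511467014 [-0.03773741 -0.40525804 -0.79583493]
time: 3.2
ee_pos: [0.5653, -0.2179, 0.0666]
tcp_rot: [-180.0, -0.1, -38.3]
wrist_force: [0.3, -0.0, -0.5]
opening: 0.0001
```

Run:
```python
from h import *
import cv2
a=optics.camera("top")[165:220,290:370,::-1]; b=optics.camera("scene")[140:215,170:250,::-1]
cv2.imwrite("pics/t3.png",np.hstack([cv2.resize(a,(400,400*55//80)),cv2.resize(b[:55],(400,275))])) 
cv2.imwrite("pics/s3.png",cv2.resize(b,(640,600),interpolation=cv2.INTER_CUBIC))
```

```text
(no output)
```

View pics/s3.png

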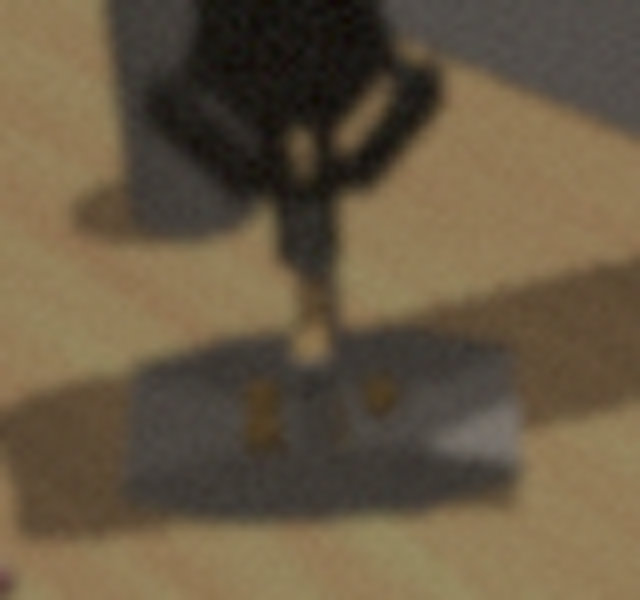

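View pics/t3.png

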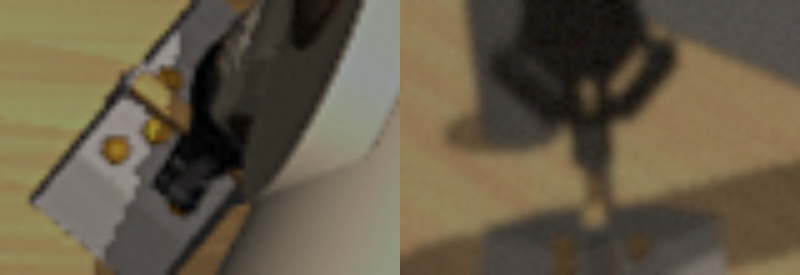

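Run:
```python
from h import *
import cv2
print(proj("scene",[[.2155,-.5057,.2],[.2155,-.5057,.273]]),proj("top",[[.2155,-.5057,.2],[.2155,-.5057,.273]]))
o=bot.get_obs();p=o["ee_pos"];print(p)
X=[p,p+[0,0,.019],p+[0,0,.073],p+[0,0,.15]]
print(proj("scene",X),proj("top",X))
s=optics.camera("scene")[:,:,::-1].copy();t=optics.camera("top")[:,:,::-1].copy()
def dr(im,n,off,sz,f):
    c=cv2.resize(im[off[1]:off[1]+sz,off[0]:off[0]+sz],None,fx=f,fy=f,interpolation=cv2.INTER_CUBIC)
    for q in proj(n,X): cv2.circle(c,tuple(int(v) for v in (q-off+.5)*f),4,(0,0,255),1)
    return c
cv2.imwrite("pics/ov.png",np.hstack([dr(s,"scene",np.array([160,110]),80,5),dr(t,"top",np.array([290,150]),80,5)]))
i=cv2.imread("pics/scene0.png")[20:130,190:300];j=cv2.imread("pics/top0.png")[260:370,402:512]
cv2.imwrite("pics/ini.png",cv2.resize(np.hstack([i,j]),None,fx=3.6,fy=3.6))
```

```text
[[230.2554871   95.00686749]
 [229.4808841   77.93617964]] [[456.80787428 331.46392939]
 [475.61637023 340.88905498]]
[ 0.564987   -0.21780954  0.06575313]
[[209.00957947 181.2108561 ]
 [208.59815228 176.61940705]
 [207.39171427 163.1557888 ]
 [205.57003198 142.82616153]] [[328.63640889 191.72657596]
 [330.05760457 191.02149513]
 [334.40448616 188.86492873]
 [341.52417034 185.33272492]]
```

View pics/ov.png

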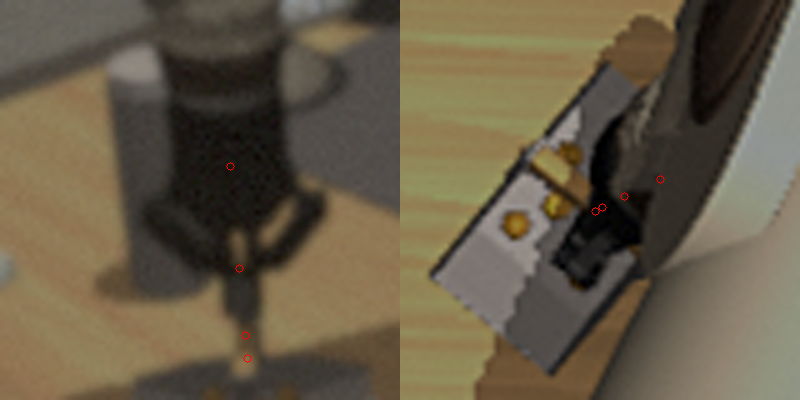

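View pics/ini.png

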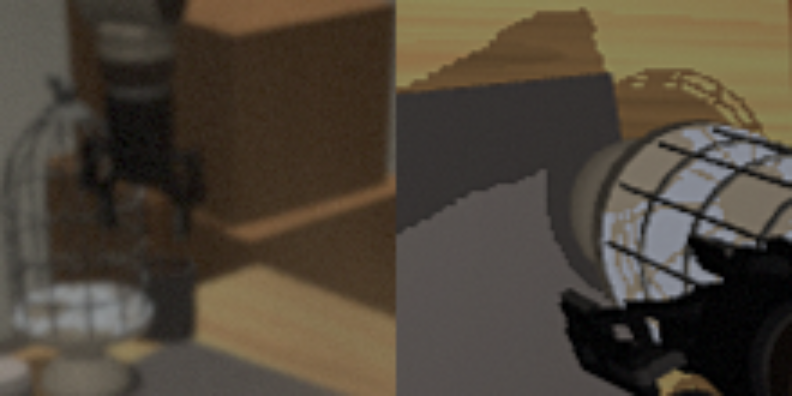

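Run:
```python
from h import *
import cv2
print(proj("scene",[[0,0,0],[0,0,.02],[0,0,0.1]]),proj("top",[[0,0,0],[.08,0,0.02]]))
s=optics.camera("scene")[:,:,::-1];t=optics.camera("top")[:,:,::-1]
cv2.imwrite("pics/s4.png",cv2.resize(s[0:220,150:430],None,fx=2.7,fy=2.7,interpolation=cv2.INTER_CUBIC))
cv2.imwrite("pics/t4.png",cv2.resize(t[130:384,180:450],None,fx=2.3,fy=2.3,interpolation=cv2.INTER_CUBIC))
```

```text
[[354.36899088 162.29855221]
 [355.05687778 158.01579696]
 [357.91169486 140.2418246 ]] [[248.23071021 384.69385479]
 [248.9994392  358.47834185]]
```

View pics/s4.png

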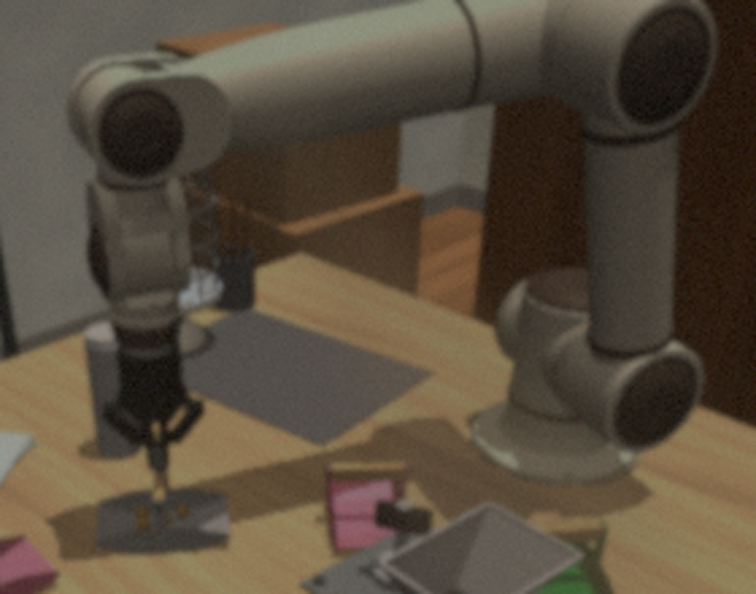

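View pics/t4.png

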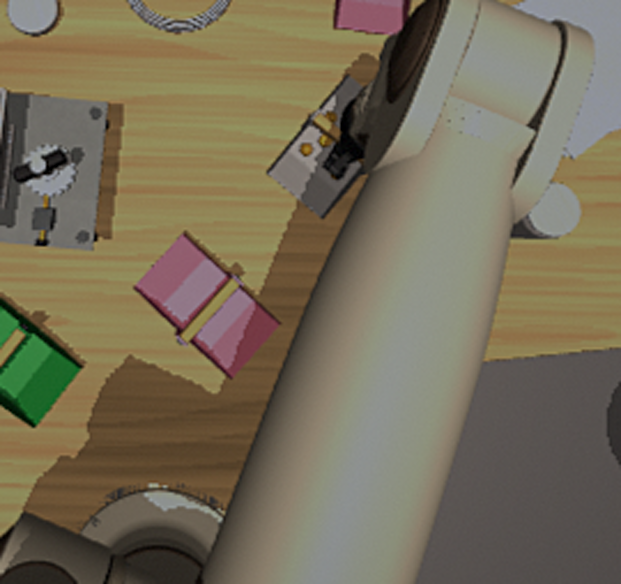

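Both views agree the fingers really sit about 30 mm higher than the reported TCP: the tip is at scene row ≈173.6 and predicted at 181. They closed above the bar. I'll open, go 30 mm lower in steps watching the force, and look again.

```bash
python3 -m creep '[[0,0,-0.01,0,0,0,1],[0,0,-0.01,0,0,0,1],[0,0,-0.01,0,0,0,1],[0,0,-0.01,0,0,0,1],[0,0,-0.01,0,0,0,1],[0,0,-0.01,0,0,0,1]]'; python3 -m creep '[[0,0,0.01,0,0,0,1],[0,0,0.02,0,0,0,1],[0,0,0.03,0,0,0,1],[0,0,0.037,0,0,0,1],[0,0,0.037,0,0,0,1]]';  python3 - <<'E'
from h import *
import cv2
s=optics.camera("scene")[:,:,::-1];t=optics.camera("top")[:,:,::-1]
cv2.imwrite("pics/ov2.png",np.hstack([cv2.resize(x,None,fx=5,fy=5,interpolation=cv2.INTER_CUBIC) for x in (s[120:200,160:240],t[150:230,290:370])]))
E
```

```text
time: 4.1
ee_pos: [0.5647, -0.2177, 0.0752]
tcp_rot: [180.0, 0.0, -38.3]
wrist_force: [0.4, -1.0, -0.3]
opening: 0.0848
time: 4.6
ee_pos: [0.5639, -0.2174, 0.0366]
tcp_rot: [180.0, 0.1, -38.3]
wrist_force: [-0.2, 0.1, -0.1]
opening: 0.0856
```

View pics/ov2.png

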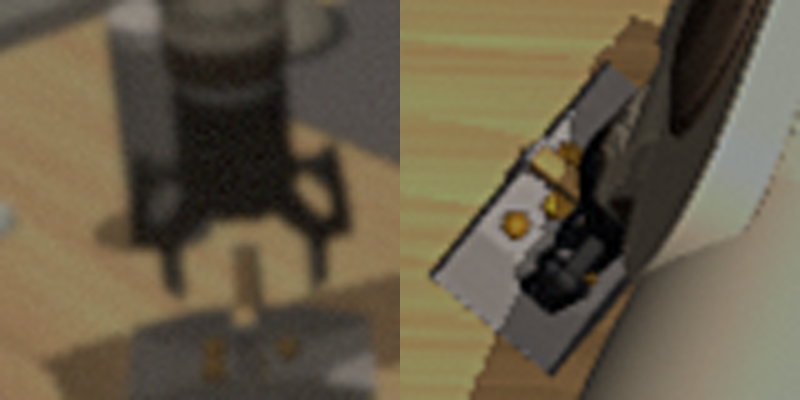

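The fingers are centred horizontally, with tips at scene row 178, so about z 0.079 open. I'll go 10 mm lower and close.

```bash
python3 -m creep '[[0,0,0.01,0,0,0,1],[0,0,0.01,0,0,0,0],[0,0,0.01,0,0,0,0],[0,0,0.01,0,0,0,0],[0,0,0.01,0,0,0,0],[0,0,0.01,0,0,0,0],[0,0,0.01,0,0,0,0],[0,0,0.01,0,0,0,0]]' 80;  python3 - <<'E'
from h import *
import cv2
s=optics.camera("scene")[:,:,::-1];t=optics.camera("top")[:,:,::-1]
cv2.imwrite("pics/ov3.png",np.hstack([cv2.resize(x,None,fx=5,fy=5,interpolation=cv2.INTER_CUBIC) for x in (s[120:200,160:240],t[150:230,290:370])]))
print(bot.get_obs()["opening"])
E
```

```text
time: 5.5
ee_pos: [0.5651, -0.2178, 0.0287]
tcp_rot: [-180.0, -0.0, -38.3]
wrist_force: [1.5, -1.3, 0.5]
opening: 0.0128
0.012766829710527425
```

View pics/ov3.png

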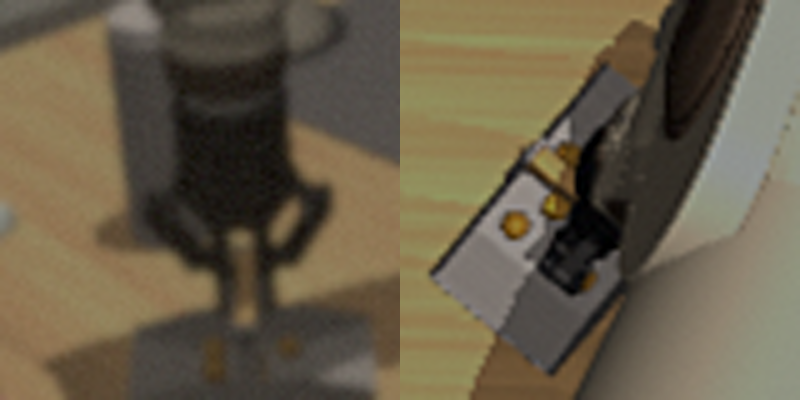

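Gripped at 12.8 mm opening. Lifting.

```bash
python3 -m creep '[[0,0,-0.006,0,0,0,0],[0,0,-0.02,0,0,0,0],[0,0,-0.045,0,0,0,0],[0,0,-0.08,0,0,0,0],[0,0,-0.12,0,0,0,0],[0,0,-0.16,0,0,0,0],[0,0,-0.19,0,0,0,0],[0,0,-0.21,0,0,0,0]]' 80;python3 -m creep '[[0,0,-0.02,0,0,0,0],[0,0,-0.03,0,0,0,0],[0,0,-0.03,0,0,0,0]]';  python3 - <<'E'
from h import *
import cv2
s=optics.camera("scene")[:,:,::-1]
cv2.imwrite("pics/s5.png",cv2.resize(s[50:200,120:320],None,fx=4,fy=4,interpolation=cv2.INTER_CUBIC))
o=bot.get_obs();print(o["opening"],o["wrist_force"],o["q"])
print(to([.54,.36,.25],down(87)))
E
```

```text
time: 6.4
ee_pos: [0.5648, -0.2177, 0.2421]
tcp_rot: [-179.9, -0.2, -38.3]
wrist_force: [0.6, -0.1, -4.2]
opening: 0.0123
time: 6.7
ee_pos: [0.5649, -0.2177, 0.2707]
tcp_rot: [-180.0, -0.1, -38.3]
wrist_force: [-0.9, -0.3, -3.8]
opening: 0.0122
0.013016435909200149 [-0.06529013 -0.72968187 -4.45188428] [-2.10789129e+01  1.53909206e+01  2.98442439e+01  1.04394722e+02
  9.52436100e-04  1.07249726e+02]
(array([-0.3778, -0.4378,  0.0191]), array([ 9.0000e-04, -9.0000e-04, -2.1874e+00]))
```

View pics/s5.png

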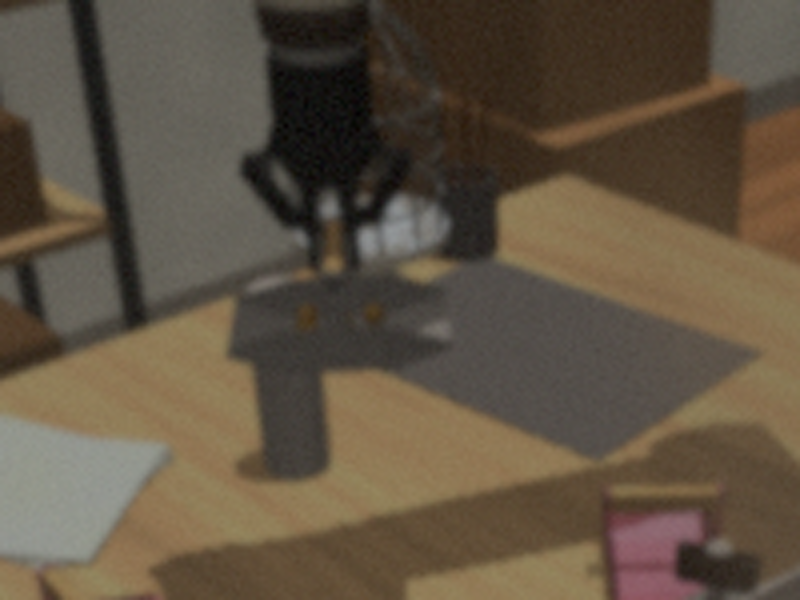

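```bash
python3 -m creep '[[-0.004,-0.004,0,0,0,-0.02,0],[-0.011,-0.013,0,0,0,-0.065,0],[-0.023,-0.026,0,0,0,-0.13,0],[-0.038,-0.044,0,0,0,-0.22,0],[-0.057,-0.066,0,0,0,-0.33,0],[-0.076,-0.088,0,0,0,-0.44,0],[-0.095,-0.11,0,0,0,-0.55,0],[-0.113,-0.131,0,0,0,-0.66,0]]'
python3 - <<'E'
from h import *
print(to([.54,.36,.27],down(87)))
E
```

```text
time: 7.55
ee_pos: [0.5566, -0.0427, 0.2679]
tcp_rot: [-180.0, 0.0, -0.1]
wrist_force: [1.1, -1.5, -5.3]
opening: 0.0126
(array([-0.0172, -0.4027, -0.0019]), array([-9.00e-04,  4.00e-04, -1.52e+00]))
```

```bash
python3 -m creep '[[-0.001,-0.03,0,0,0,-0.11,0],[-0.003,-0.06,0,0,0,-0.22,0],[-0.004,-0.09,0,0,0,-0.33,0],[-0.005,-0.12,0,0,0,-0.44,0],[-0.006,-0.15,0,0,0,-0.55,0],[-0.008,-0.18,0,0,0,-0.66,0],[-0.009,-0.21,0,0,0,-0.77,0],[-0.01,-0.24,0,0,0,-0.88,0]]'
python3 - <<'E'
from h import *
print(to([.53,.36,.27],down(87)))
E
```

```text
time: 8.35
ee_pos: [0.5484, 0.1971, 0.2679]
tcp_rot: [-180.0, 0.0, 50.3]
wrist_force: [0.9, -1.0, -5.0]
opening: 0.0127
(array([ 0.1136, -0.1182, -0.0021]), array([-8.0e-04,  4.0e-04, -6.4e-01]))
```

```bash
python3 -m creep '[[0.02,-0.021,0,0,0,-0.11,0],[0.04,-0.041,0,0,0,-0.22,0],[0.06,-0.062,0,0,0,-0.33,0],[0.08,-0.083,0,0,0,-0.44,0],[0.096,-0.1,0,0,0,-0.53,0],[0.107,-0.112,0,0,0,-0.6,0],[0.113,-0.119,0,0,0,-0.64,0],[0.113,-0.119,0,0,0,-0.64,0]]'
python3 - <<'E'
from h import *
import cv2
s=optics.camera("scene")[:,:,::-1];t=optics.camera("top")[:,:,::-1]
cv2.imwrite("pics/s6.png",cv2.resize(s[50:250,230:450],None,fx=3.5,fy=3,interpolation=cv2.INTER_CUBIC))
cv2.imwrite("pics/t6.png",cv2.resize(t[100:300,40:260],None,fx=3,fy=3,interpolation=cv2.INTER_CUBIC))
o=bot.get_obs();print(o["q"],o["wrist_force"])
E
```

```text
time: 9.15
ee_pos: [0.5304, 0.3595, 0.2677]
tcp_rot: [-179.9, 0.0, 86.7]
wrist_force: [-0.3, -1.1, -3.8]
opening: 0.0124
[ 3.39921324e+01  2.11397318e+01  3.70174026e+01  1.05905066e+02
 -1.48399339e-02  3.74580594e+01] [-0.45405967 -0.31340901 -4.33784745]
```

View pics/s6.png

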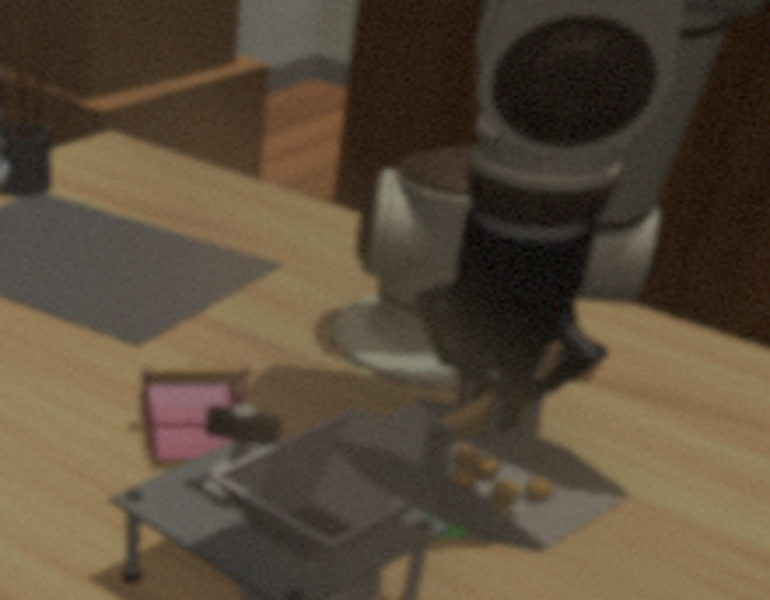

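View pics/t6.png

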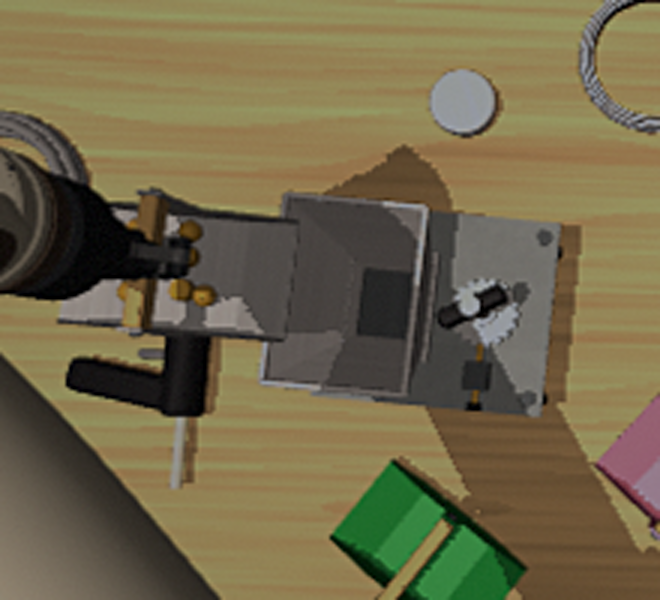

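Run:
```python
from h import *
print(cast("top",np.array([(297,220),(282,340)])/3+[40,100],.26))
# desired reported TCP for rotation about lip. model: grasp handle point true = TCP_rep + offset; lip rel handle
Lw=np.array([.522,.268,.203])
f=np.array([-.052,-.9986,0]); up=np.array([0,0,1.])
o=bot.get_obs()
R0=Ro.from_euler('xyz',o["tcp_rot"],degrees=True)
for mode in ("world","tool"):
  for th in (0,10,20,30,40,50,60,65,70):
    a=np.radians(th)
    F=np.cos(a)*f-np.sin(a)*up; U=np.sin(a)*f+np.cos(a)*up
    hnd=Lw-.086*F+.056*U + (-up*0)
    # at level: handle true z=0.075 when reported TCP z=0.0275 -> TCPrep = handle -0.0475 (0.019 below true tip + rest bias)
    # tip true = handle - .019U ; bias .0285
    tcp=hnd-(.0475*U if mode=="tool" else .019*U+.0285*up)
    print(mode,th,np.round(R0.inv().apply(tcp-o["ee_pos"]),3),np.round(tcp,3))
```

```text
[[0.57317468 0.27003767 0.26      ]
 [0.47943189 0.2754592  0.26      ]]
world 0 [-0.004 -0.004  0.057] [0.526 0.354 0.212]
world 10 [-0.012 -0.004  0.042] [0.526 0.346 0.226]
world 20 [-0.022 -0.004  0.03 ] [0.526 0.336 0.239]
world 30 [-0.034 -0.004  0.019] [0.525 0.324 0.25 ]
world 40 [-0.048 -0.004  0.01 ] [0.524 0.31  0.258]
world 50 [-0.063 -0.004  0.004] [0.523 0.295 0.264]
world 60 [-0.079 -0.004  0.001] [0.523 0.279 0.267]
world 65 [-0.088 -0.004  0.   ] [0.522 0.271 0.268]
world 70 [-0.096 -0.004  0.   ] [0.522 0.263 0.268]
tool 0 [-0.004 -0.004  0.057] [0.526 0.354 0.212]
tool 10 [-0.007 -0.004  0.042] [0.526 0.351 0.226]
tool 20 [-0.012 -0.004  0.028] [0.526 0.346 0.24 ]
tool 30 [-0.02  -0.004  0.015] [0.526 0.338 0.253]
tool 40 [-0.03  -0.004  0.004] [0.525 0.328 0.265]
tool 50 [-0.042 -0.004 -0.006] [0.525 0.317 0.274]
tool 60 [-0.055 -0.004 -0.013] [0.524 0.304 0.282]
tool 65 [-0.062 -0.004 -0.016] [0.523 0.297 0.285]
tool 70 [-0.069 -0.004 -0.018] [0.523 0.289 0.287]
```

```bash
python3 -m creep '[[-0.002,-0.001,0.005,0,0.03,0,0],[-0.004,-0.002,0.012,0,0.08,0,0],[-0.006,-0.003,0.02,0,0.14,0,0],[-0.008,-0.004,0.026,0,0.2,0,0],[-0.01,-0.004,0.032,0,0.25,0,0],[-0.011,-0.004,0.034,0,0.28,0,0],[-0.011,-0.004,0.034,0,0.28,0,0],[-0.011,-0.004,0.034,0,0.28,0,0]]'
python3 - <<'E'
from h import *
import cv2
s=optics.camera("scene")[:,:,::-1];t=optics.camera("top")[:,:,::-1]
cv2.imwrite("pics/st7.png",np.hstack([cv2.resize(s[120:240,270:400],None,fx=3,fy=3,interpolation=cv2.INTER_CUBIC),cv2.resize(t[140:260,70:200],None,fx=3,fy=3,interpolation=cv2.INTER_CUBIC)]))
o=bot.get_obs();print(o["q"],o["wrist_force"])
E
```

```text
time: 10.05
ee_pos: [0.5268, 0.3466, 0.2348]
tcp_rot: [180.0, -16.0, 86.5]
wrist_force: [0.2, -0.6, -4.8]
opening: 0.0127
[26.54678929  7.23097999 14.83914096 89.42335454 13.80994553 30.98587982] [ 0.7430632   0.52301557 -4.2579081 ]
```

View pics/st7.png

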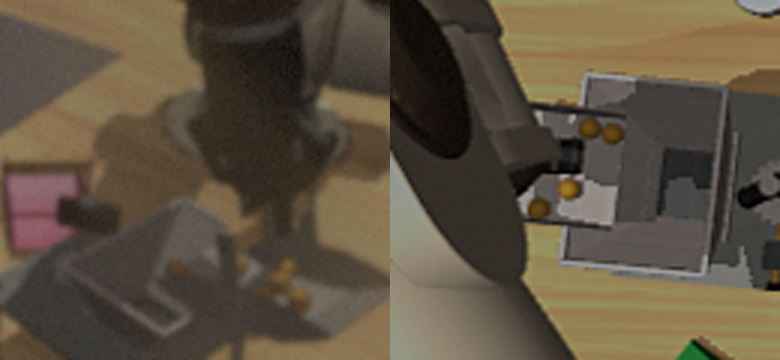

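```bash
cat >> h.py <<'E'
def pour(ths,Lw=(.522,.268,.203)):
    Lw=np.array(Lw);f=np.array([-.052,-.9986,0]); up=np.array([0,0,1.])
    o=bot.get_obs();R0=Ro.from_euler('xyz',o["tcp_rot"],degrees=True)
    t0=np.degrees(np.arccos(-R0.as_matrix()[2,2]));print("tilt",t0)
    print("lip now(tool/world)",end=" ")
    for m in(0,1):
        a=np.radians(t0);F=np.cos(a)*f-np.sin(a)*up; U=np.sin(a)*f+np.cos(a)*up
        print(np.round(o["ee_pos"]+(.0475*U if m==0 else .019*U+.0285*up)+.086*F-.056*U,3),end=" ")
    print()
    for th in ths:
        a=np.radians(th);F=np.cos(a)*f-np.sin(a)*up; U=np.sin(a)*f+np.cos(a)*up
        hnd=Lw-.086*F+.056*U
        A=[np.round(R0.inv().apply(hnd-d-o["ee_pos"]),3) for d in (.0475*U,.019*U+.0285*up)]
        print(th,*A,"rot",np.round(np.radians(th-t0),3))
E
python3 - <<'E'
from h import *
print(cast("top",[(148.3,178.3),(145,215)],.21))
pour((22,26,30,34,38))
E
```

```text
[[0.56892876 0.26283309 0.21      ]
 [0.47788686 0.26525226 0.21      ]]
tilt 16.012544131379133
lip now(tool/world) [0.523 0.267 0.203] [0.523 0.275 0.204] 
22 [-0.001 -0.001 -0.009] [-0.011 -0.001 -0.01 ] rot 0.105
26 [-0.002 -0.001 -0.015] [-0.015 -0.    -0.015] rot 0.174
30 [-0.004 -0.001 -0.02 ] [-0.019 -0.    -0.021] rot 0.244
34 [-0.006 -0.001 -0.026] [-0.023 -0.    -0.026] rot 0.314
38 [-0.009 -0.    -0.032] [-0.027 -0.    -0.031] rot 0.384
```

The lip is observed at y≈0.264, so the offset lies along the tool axis. I'll keep pouring in small steps.

```bash
python3 -m creep '[[-0.001,-0.001,-0.005,0,0.05,0,0],[-0.001,-0.001,-0.009,0,0.105,0,0],[-0.002,-0.001,-0.012,0,0.14,0,0],[-0.002,-0.001,-0.015,0,0.174,0,0],[-0.003,-0.001,-0.018,0,0.21,0,0],[-0.004,-0.001,-0.02,0,0.244,0,0],[-0.004,-0.001,-0.02,0,0.244,0,0],[-0.004,-0.001,-0.02,0,0.244,0,0]]'
python3 - <<'E'
from h import *
import cv2
s=optics.camera("scene")[:,:,::-1];t=optics.camera("top")[:,:,::-1]
cv2.imwrite("pics/st8.png",np.hstack([cv2.resize(s[120:240,270:400],None,fx=3,fy=3,interpolation=cv2.INTER_CUBIC),cv2.resize(t[140:260,70:200],None,fx=3,fy=3,interpolation=cv2.INTER_CUBIC)]))
pour((34,38,42,46,50,54,58,62))
E
```

```text
time: 10.95
ee_pos: [0.5252, 0.3383, 0.2526]
tcp_rot: [180.0, -30.0, 86.6]
wrist_force: [-0.0, -0.4, -2.9]
opening: 0.0127
tilt 29.976430177369075
lip now(tool/world) [0.521 0.268 0.202] [0.522 0.283 0.206] 
34 [-0.001  0.001 -0.007] [-0.017  0.001 -0.011] rot 0.07
38 [-0.002  0.001 -0.013] [-0.02   0.001 -0.016] rot 0.14
42 [-0.004  0.001 -0.019] [-0.024  0.001 -0.022] rot 0.21
46 [-0.006  0.001 -0.024] [-0.028  0.001 -0.027] rot 0.28
50 [-0.008  0.001 -0.03 ] [-0.032  0.001 -0.032] rot 0.349
54 [-0.011  0.001 -0.035] [-0.037  0.001 -0.036] rot 0.419
58 [-0.014  0.001 -0.04 ] [-0.042  0.001 -0.041] rot 0.489
62 [-0.018  0.001 -0.045] [-0.047  0.001 -0.045] rot 0.559
```

View pics/st8.png

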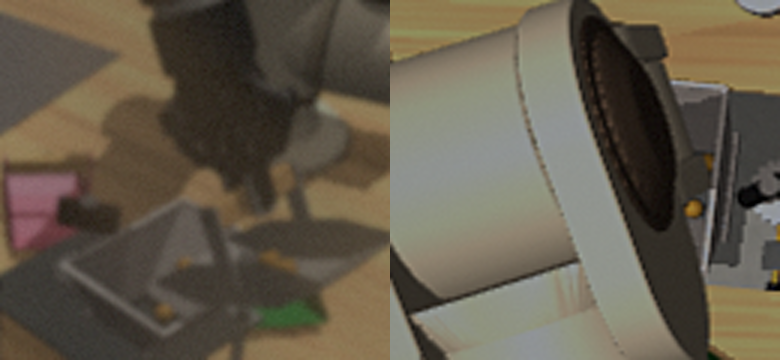

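Beads are coming off into the hopper: one is at the front wall, scene-crop (165,310). Continuing.

```bash
python3 -m creep '[[0,0.001,-0.004,0,0.035,0,0],[-0.001,0.001,-0.007,0,0.07,0,0],[-0.002,0.001,-0.01,0,0.105,0,0],[-0.002,0.001,-0.013,0,0.14,0,0],[-0.003,0.001,-0.016,0,0.175,0,0],[-0.004,0.001,-0.019,0,0.21,0,0],[-0.006,0.001,-0.024,0,0.28,0,0],[-0.006,0.001,-0.024,0,0.28,0,0]]'
python3 - <<'E'
from h import *
import cv2
s=optics.camera("scene")[:,:,::-1];t=optics.camera("top")[:,:,::-1]
cv2.imwrite("pics/st9.png",np.hstack([cv2.resize(s[120:240,270:400],None,fx=3,fy=3,interpolation=cv2.INTER_CUBIC),cv2.resize(t[140:260,70:200],None,fx=3,fy=3,interpolation=cv2.INTER_CUBIC)]))
pour((50,54,58,62,66,70)); print(bot.get_obs()["q"])
E
```

```text
time: 11.85
ee_pos: [0.525, 0.3203, 0.2693]
tcp_rot: [-179.9, -46.1, 86.4]
wrist_force: [0.1, -0.0, -3.8]
opening: 0.0125
tilt 45.94603317445294
lip now(tool/world) [0.522 0.267 0.202] [0.523 0.288 0.211] 
50 [ 0.    -0.    -0.006] [-0.022 -0.    -0.015] rot 0.071
54 [-0.001 -0.    -0.012] [-0.026 -0.    -0.02 ] rot 0.141
58 [-0.003 -0.    -0.018] [-0.029 -0.    -0.026] rot 0.21
62 [-0.005 -0.    -0.023] [-0.033 -0.    -0.031] rot 0.28
66 [-0.007 -0.    -0.029] [-0.037 -0.    -0.036] rot 0.35
70 [-0.01  -0.    -0.034] [-0.042  0.    -0.04 ] rot 0.42
[10.44400349 -4.38676645 -2.75077496 77.70200838 44.24055037 19.58848771]
```

View pics/st9.png

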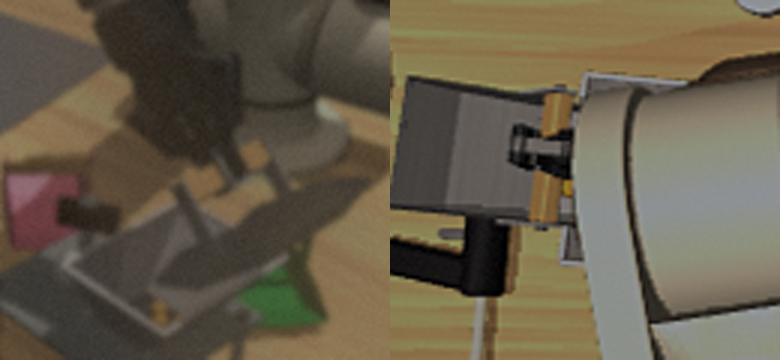

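```bash
python3 -m creep '[[0,0,-0.006,0,0.071,0,0],[-0.001,0,-0.012,0,0.141,0,0],[-0.002,0,-0.015,0,0.175,0,0],[-0.003,0,-0.018,0,0.21,0,0],[-0.004,0,-0.021,0,0.245,0,0],[-0.005,0,-0.023,0,0.28,0,0],[-0.005,0,-0.023,0,0.28,0,0],[-0.005,0,-0.023,0,0.28,0,0]]'
python3 - <<'E'
from h import *
import cv2
s=optics.camera("scene")[:,:,::-1];t=optics.camera("top")[:,:,::-1]
cv2.imwrite("pics/st10.png",np.hstack([cv2.resize(s[120:240,270:400],None,fx=3,fy=3,interpolation=cv2.INTER_CUBIC),cv2.resize(t[140:260,70:200],None,fx=3,fy=3,interpolation=cv2.INTER_CUBIC)]))
pour((66,70,74,78)); print(bot.get_obs()["q"])
E
```

```text
time: 12.75
ee_pos: [0.524, 0.3014, 0.2828]
tcp_rot: [180.0, -62.0, 86.6]
wrist_force: [-0.2, -0.2, -2.2]
opening: 0.0127
tilt 62.04138307122989
lip now(tool/world) [0.522 0.269 0.203] [0.524 0.294 0.218] 
66 [-0.001 -0.    -0.006] [-0.028  0.    -0.022] rot 0.069
70 [-0.003 -0.    -0.012] [-0.032  0.    -0.027] rot 0.139
74 [-0.004 -0.    -0.018] [-0.035  0.    -0.033] rot 0.209
78 [-0.006 -0.    -0.024] [-0.039  0.    -0.038] rot 0.279
[  2.59169742  -5.47594626 -10.04549765  74.27957788  61.45459964
  12.58679929]
```

View pics/st10.png

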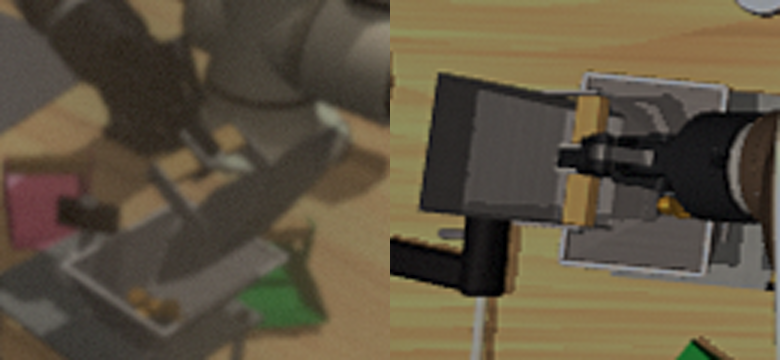

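```bash
python3 -m creep '[[-0.001,0,-0.006,0,0.069,0,0],[-0.003,0,-0.012,0,0.139,0,0],[-0.003,0,-0.012,0,0.139,0,0],[-0.003,0,-0.012,0,0.139,0,0],[-0.003,0,-0.012,0,0.139,0,0]]'
python3 - <<'E'
from h import *
import cv2
F=[bot.get_obs()["wrist_force"]]
s=optics.camera("scene")[:,:,::-1];F.append(bot.get_obs()["wrist_force"]);t=optics.camera("top")[:,:,::-1];F.append(bot.get_obs()["wrist_force"]);print(np.mean(F,0))
cv2.imwrite("pics/st11.png",np.hstack([cv2.resize(s[120:240,270:400],None,fx=3,fy=3,interpolation=cv2.INTER_CUBIC),cv2.resize(t[140:260,70:200],None,fx=3,fy=3,interpolation=cv2.INTER_CUBIC)]))
pour((60,50)); print(bot.get_obs()["q"])
E
```

```text
time: 13.35
ee_pos: [0.5233, 0.2895, 0.2864]
tcp_rot: [179.8, -70.0, 86.8]
wrist_force: [0.4, 0.2, -3.1]
opening: 0.0127
[ 0.35853304 -0.24126509 -2.78116028]
tilt 70.02061026382505
lip now(tool/world) [0.522 0.268 0.203] [0.523 0.295 0.221] 
60 [ 0.    -0.     0.015] [-0.021 -0.    -0.003] rot -0.175
50 [-0.002 -0.     0.03 ] [-0.019 -0.     0.013] rot -0.349
[ -0.77886334  -4.23682525 -12.7832916   74.22871858  69.85380978
   7.59267953]
```

View pics/st11.png

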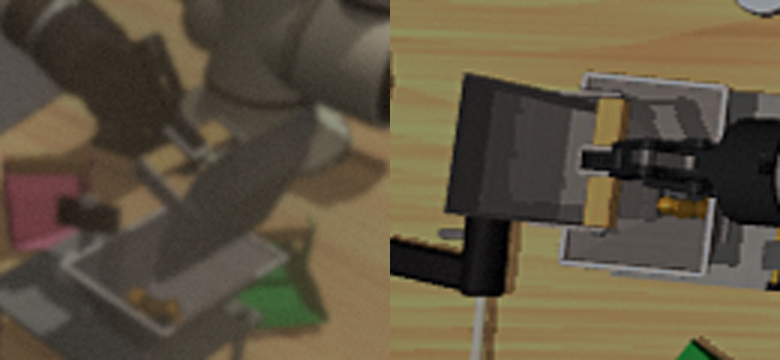

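Force reads 2.8 N, so the tote is empty. I'll untilt while rising.

Run:
```python
from h import *
o=bot.get_obs();R0=Ro.from_euler('xyz',o["tcp_rot"],degrees=True)
f=np.array([-.052,-.9986,0]); up=np.array([0,0,1.])
for th,z in ((62,.21),(54,.216),(46,.222),(38,.228),(30,.234),(22,.24),(14,.246),(6,.252),(0,.255)):
    a=np.radians(th);F=np.cos(a)*f-np.sin(a)*up; U=np.sin(a)*f+np.cos(a)*up
    p=np.array([.524,.27,z])-.086*F+.056*U-.0475*U
    print(th,np.round(R0.inv().apply(p-o["ee_pos"]),3),round(np.radians(th-70),3))
```

```text
62 [0.008 0.002 0.011] -0.14
54 [0.012 0.002 0.021] -0.279
46 [0.015 0.002 0.031] -0.419
38 [0.016 0.002 0.04 ] -0.559
30 [0.015 0.001 0.048] -0.698
22 [0.014 0.001 0.056] -0.838
14 [0.01  0.001 0.062] -0.977
6 [0.006 0.001 0.067] -1.117
0 [0.001 0.001 0.07 ] -1.222
```

```bash
python3 -m creep '[[0.008,0.002,0.011,0,-0.14,0,0],[0.012,0.002,0.021,0,-0.279,0,0],[0.015,0.002,0.031,0,-0.419,0,0],[0.016,0.002,0.04,0,-0.559,0,0],[0.015,0.001,0.048,0,-0.698,0,0],[0.014,0.001,0.056,0,-0.838,0,0],[0.01,0.001,0.062,0,-0.977,0,0],[0.006,0.001,0.067,0,-1.117,0,0]]'
python3 - <<'E'
from h import *
import cv2
t=optics.camera("top")[:,:,::-1]; s=optics.camera("scene")[:,:,::-1]
cv2.imwrite("pics/st12.png",np.hstack([cv2.resize(s[120:240,270:400],None,fx=3,fy=3,interpolation=cv2.INTER_CUBIC),cv2.resize(t[140:260,70:200],None,fx=3,fy=3,interpolation=cv2.INTER_CUBIC)]))
print(to([.528,.36,.275],down(86.8)),to([.56,-.2,.275],down(-38)))
E
```

```text
time: 14.25
ee_pos: [0.528, 0.3547, 0.2706]
tcp_rot: [179.8, -5.9, 86.6]
wrist_force: [0.6, -0.3, -2.8]
opening: 0.0126
(array([ 0.0033,  0.0003, -0.0091]), array([-0.0029, -0.1007,  0.0006])) (array([-0.5513,  0.0631, -0.0653]), array([-0.1113, -0.0542,  2.1766]))
```

View pics/st12.png

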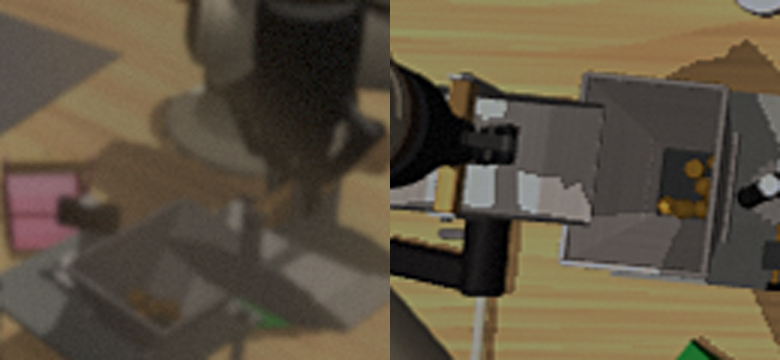

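```bash
python3 -m creep '[[0.003,0,-0.009,-0.003,-0.1,0,0],[0.003,0,-0.009,-0.003,-0.1,0,0]]'
python3 - <<'E'
from h import *
import cv2
t=optics.camera("top")[:,:,::-1]
cv2.imwrite("pics/t13.png",cv2.resize(t[150:240,50:200],None,fx=5,fy=5,interpolation=cv2.INTER_CUBIC))
print(to([.56,-.2,.275],down(-38)))
E
```

```text
time: 14.55
ee_pos: [0.528, 0.358, 0.2767]
tcp_rot: [179.9, -0.3, 86.7]
wrist_force: [1.0, 0.5, -2.8]
opening: 0.0127
(array([-0.5548,  0.0642, -0.002 ]), array([-0.0073, -0.0072,  2.1757]))
```

View pics/t13.png

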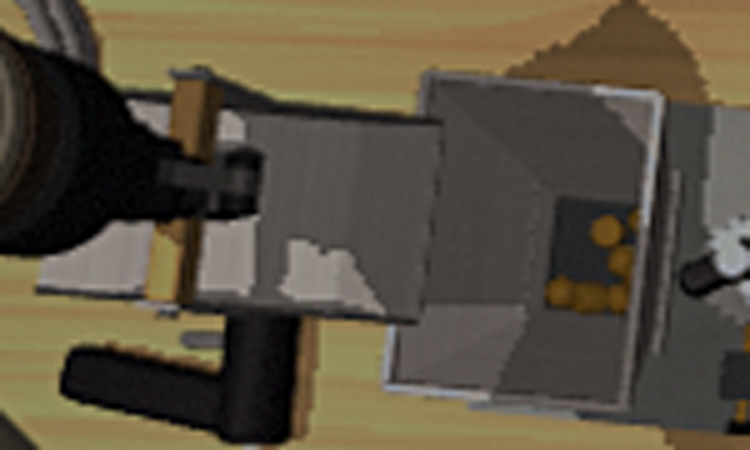

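Six beads are visible in the hopper, with the seventh likely hidden by the front wall. The tote is empty, so I'm carrying it back.

```bash
python3 -m creep '[[-0.015,0.002,0,0,0,0.06,0],[-0.045,0.005,0,0,0,0.18,0],[-0.08,0.009,0,0,0,0.3,0],[-0.115,0.013,0,0,0,0.43,0],[-0.15,0.017,0,0,0,0.56,0],[-0.185,0.021,0,0,0,0.69,0],[-0.22,0.025,0,0,0,0.82,0],[-0.255,0.029,0,0,0,0.95,0]]'
python3 - <<'E'
from h import *
print(to([.56,-.2,.275],down(-38)))
E
```

```text
time: 15.4
ee_pos: [0.5414, 0.0978, 0.2775]
tcp_rot: [-179.8, -0.6, 31.8]
wrist_force: [0.6, 0.1, -2.6]
opening: 0.0127
(array([-1.41e-01,  2.63e-01, -1.00e-04]), array([-0.01  , -0.0073,  1.2176]))
```

```bash
python3 -m creep '[[-0.017,0.032,0,0,0,0.14,0],[-0.034,0.064,0,0,0,0.28,0],[-0.052,0.097,0,0,0,0.42,0],[-0.07,0.13,0,0,0,0.56,0],[-0.087,0.162,0,0,0,0.7,0],[-0.105,0.195,0.01,0,0,0.84,0],[-0.12,0.225,0.03,-0.005,-0.003,0.98,0],[-0.133,0.25,0.06,-0.01,-0.007,1.12,0]]'; python3 -m creep '[[0,0,0.03,0,0,0.1,0],[0,0,0.06,0,0,0.1,0],[0,0,0.06,0,0,0.1,0]]'
python3 - <<'E'
from h import *
import cv2
s=optics.camera("scene")[:,:,::-1]
cv2.imwrite("pics/s14.png",cv2.resize(s[80:280,130:400],None,fx=2.9,fy=2.9,interpolation=cv2.INTER_CUBIC))
print(to([.56,-.2,.029],down(-38)))
E
```

```text
time: 16.2
ee_pos: [0.5625, -0.185, 0.2167]
tcp_rot: [179.9, -0.3, -32.5]
wrist_force: [0.3, -0.1, -3.6]
opening: 0.0125
time: 16.5
ee_pos: [0.5598, -0.1828, 0.1513]
tcp_rot: [179.8, 0.2, -37.9]
wrist_force: [0.5, 0.5, -3.2]
opening: 0.0126
(array([0.0101, 0.0136, 0.1253]), array([0.0036, 0.0014, 0.0032]))
```

View pics/s14.png

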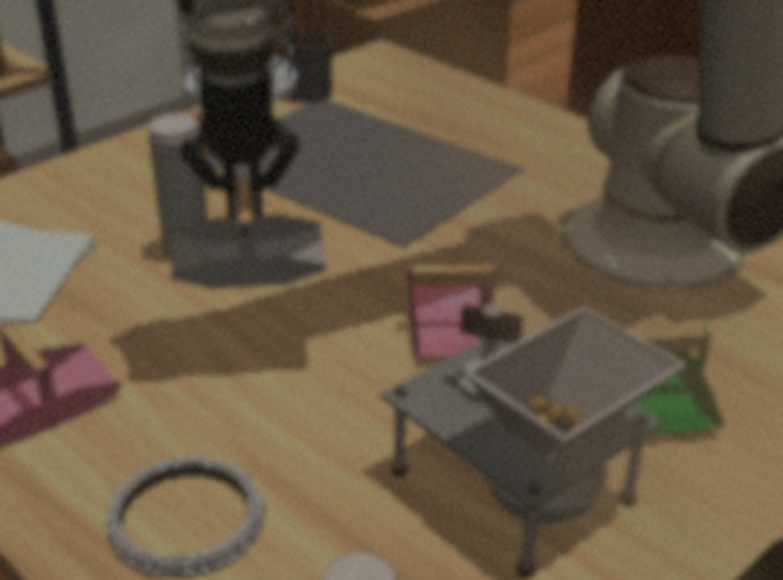

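```bash
python3 -m creep '[[0.003,0.003,0.035,0.003,0,0,0],[0.007,0.008,0.075,0.003,0,0,0],[0.01,0.013,0.1,0.003,0.001,0,0],[0.01,0.013,0.115,0.003,0.001,0,0],[0.01,0.013,0.121,0.003,0.001,0,0],[0.01,0.013,0.124,0.003,0.001,0,0],[0.01,0.013,0.1255,0.003,0.001,0,0],[0.01,0.013,0.1255,0.003,0.001,0,0]]'
```

```text
time: 17.35
ee_pos: [0.5624, -0.1995, 0.0305]
tcp_rot: [179.9, -0.1, -37.7]
wrist_force: [-0.6, 0.1, -2.5]
opening: 0.0123
```

```bash
python3 -m creep '[[0,0,0.001,0,0,0,0],[0,0,0.002,0,0,0,0],[0,0,0.002,0,0,0,0]]'; python3 -m creep '[[0,0,0.001,0,0,0,0],[0,0,0.001,0,0,0,0]]'
```

```text
time: 17.65
ee_pos: [0.5625, -0.1998, 0.0286]
tcp_rot: [179.9, -0.2, -37.8]
wrist_force: [-0.1, -1.0, 4.4]
opening: 0.0127
time: 17.85
ee_pos: [0.5626, -0.1999, 0.0286]
tcp_rot: [179.9, -0.2, -37.8]
wrist_force: [-2.7, -0.5, 11.4]
opening: 0.0122
```

Contact with the bench. Releasing and rising.

```bash
python3 -m creep '[[0,0,-0.001,0,0,0,0.3],[0,0,-0.001,0,0,0,0.7],[0,0,-0.001,0,0,0,1],[0,0,-0.001,0,0,0,1],[0,0,-0.001,0,0,0,1],[0,0,-0.03,0,0,0,1],[0,0,-0.075,0,0,0,1],[0,0,-0.12,0,0,0,1]]';python3 -m creep '[[0,0,-0.05,0,0,0,1],[0,0,-0.1,0,0,0,1],[0,0,-0.11,0,0,0,1]]'
python3 - <<'E'
from h import *
import cv2
s=optics.camera("scene")[:,:,::-1];t=optics.camera("top")[:,:,::-1]
cv2.imwrite("pics/s15.png",cv2.resize(s[80:280,130:400],None,fx=2.9,fy=2.9,interpolation=cv2.INTER_CUBIC))
cv2.imwrite("pics/t15.png",cv2.resize(t[140:250,100:210],None,fx=5,fy=5,interpolation=cv2.INTER_CUBIC))
E
```

```text
time: 18.65
ee_pos: [0.5611, -0.199, 0.147]
tcp_rot: [179.9, 0.1, -37.8]
wrist_force: [0.3, 0.6, 0.6]
opening: 0.0853
time: 18.95
ee_pos: [0.5629, -0.1994, 0.2627]
tcp_rot: [-180.0, -0.5, -37.8]
wrist_force: [0.9, 1.5, -0.0]
opening: 0.0853
```

View pics/s15.png

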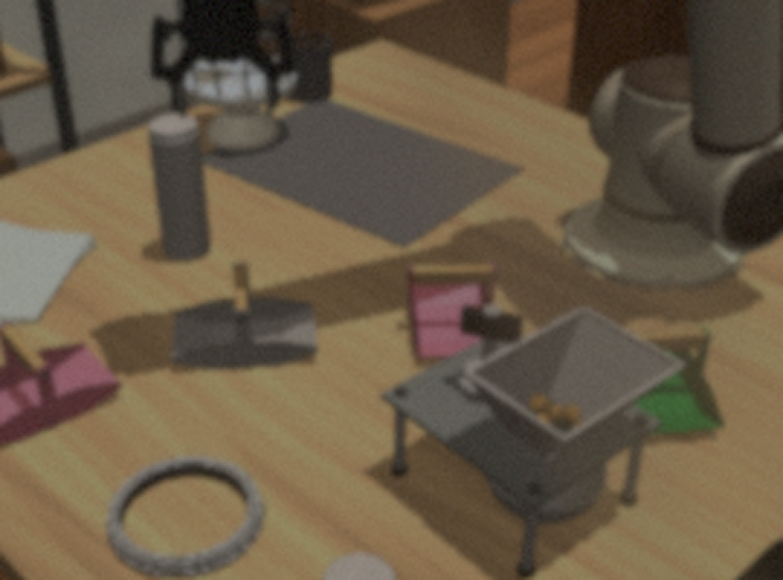

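View pics/t15.png

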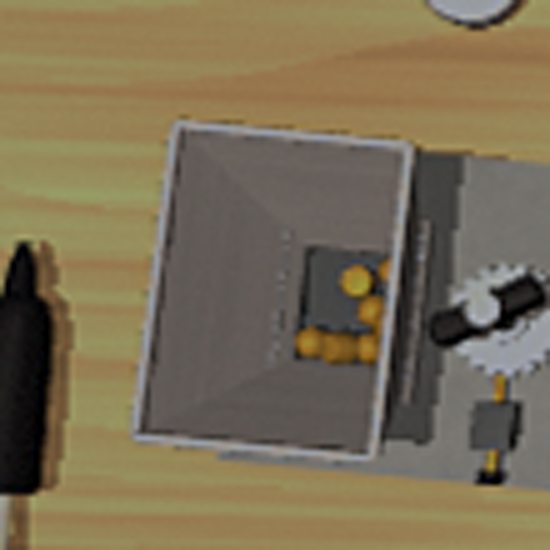

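Run:
```python
from h import *
import cv2
t=optics.camera("top")
c=t[190:216,182:218].astype(int)
m=((c.max(2)<60)).astype(np.uint8)
print("\n".join("".join("#" if v else "." for v in r) for r in m))
n,l,st,ce=cv2.connectedComponentsWithStats(m,connectivity=8);print(st,ce)
p=optics.camera_params("top");print("cam",-p["R"].T@p["t"])
s=optics.camera("scene");cv2.imwrite("pics/s16.png",cv2.resize(s[180:220,280:320,::-1],None,fx=12,fy=12,interpolation=cv2.INTER_CUBIC))
```

```text
#...#...............................
#...#...............................
#..#................................
#..#................................
#..#................................
#..#...................##...........
#..#.................#####..........
#..#...............########.........
#..#............###########..#......
...#.............##########..#......
...#..............#########.........
.........#........#########.........
..#..######.......######............
....#######.......####..............
..##########.....####...............
..###########..#####................
..##############....................
..#.########........................
..#.######..........................
.....###............................
....................................
.#..................................
.#..................................
.#..................................
.#..................................
.#..................................
[[  0   0  36  26 767]
 [  0   0   1   9   9]
 [  3   0   2  11  11]
 [  2   5  25  15 141]
 [ 29   8   1   2   2]
 [  2  12   1   1   1]
 [  1  21   1   5   5]] [[18.58018253 12.65710561]
 [ 0.          4.        ]
 [ 3.18181818  5.        ]
 [14.39007092 12.46099291]
 [29.          8.5       ]
 [ 2.         12.        ]
 [ 1.         23.        ]]
cam [ 4.50186434e-01 -3.54156678e-04  1.07993398e+00]
```

View pics/s16.png

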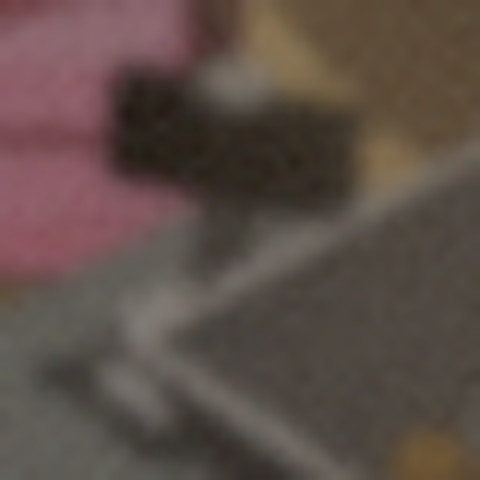

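Run:
```python
from h import *
e=cast("top",[(184,205.8),(208.8,197.8)],.192);print(e,e.mean(0));d=e[0]-e[1];print(np.linalg.norm(d),np.degrees(np.arctan2(d[1],d[0])))
print(cast("scene",[(299.6,191.2)],.182), cast("scene",[(290.0,185.8),(309.2,189.0)],.196))
th=-3.2;R=np.array([[np.cos(np.radians(th)),-np.sin(np.radians(th))],[np.sin(np.radians(th)),np.cos(np.radians(th))]])
print("from mouth",np.array([.521,.250])+R@[0,-.107])
```

```text
[[0.50427416 0.17477667 0.192     ]
 [0.52628258 0.11344007 0.192     ]] [0.51527837 0.14410837 0.192     ]
0.06516554471061016 109.7386875256873
[[0.51275242 0.14412882 0.182     ]] [[0.52786431 0.12040606 0.196     ]
 [0.50097831 0.16821375 0.196     ]]
from mouth [0.5150271  0.14316684]
```

Run:
```python
from h import *
print(to([.5145,.1435,.235],down(22)))
```

```text
(array([-0.2471, -0.2419,  0.0193]), array([ 0.0017,  0.0022, -1.0431]))
```

```bash
python3 -m creep '[[-0.028,-0.028,0,0,0,-0.13,1],[-0.058,-0.057,0,0,0,-0.26,1],[-0.09,-0.088,0,0,0,-0.39,1],[-0.122,-0.12,0,0,0,-0.52,1],[-0.155,-0.152,0,0,0,-0.65,1],[-0.188,-0.184,0,0,0,-0.78,1],[-0.22,-0.215,0.01,0,0.001,-0.91,1],[-0.247,-0.242,0.019,0.002,0.002,-1.043,1]]'; python3 -m creep '[[0,0,0,0,0,0,1],[0,0,0,0,0,0,1]]'
python3 - <<'E'
from h import *
import cv2
s=optics.camera("scene")[:,:,::-1];t=optics.camera("top")[:,:,::-1]
cv2.imwrite("pics/st17.png",np.hstack([cv2.resize(s[120:220,250:350],None,fx=4,fy=4,interpolation=cv2.INTER_CUBIC),cv2.resize(t[150:250,140:240],None,fx=4,fy=4,interpolation=cv2.INTER_CUBIC)]))
o=bot.get_obs();print(o["q"],o["torque"],to([.5145,.1435,.132],down(22)))
E
```

```text
time: 19.95
ee_pos: [0.5134, 0.1454, 0.234]
tcp_rot: [180.0, 0.1, 22.3]
wrist_force: [1.1, -0.0, 0.0]
opening: 0.0853
time: 20.15
ee_pos: [0.5139, 0.1439, 0.2345]
tcp_rot: [180.0, 0.1, 22.0]
wrist_force: [0.3, -0.2, 0.8]
opening: 0.0854
[ 1.55272311e+01  3.72787368e+00  1.27118406e+01  9.89926202e+01
 -5.38541123e-02  8.36356166e+01] [ 0.00930747 -0.01918363  0.03673772] (array([ 0.0002, -0.0009,  0.1037]), array([ 0.0009,  0.0003, -0.0019]))
```

View pics/st17.png

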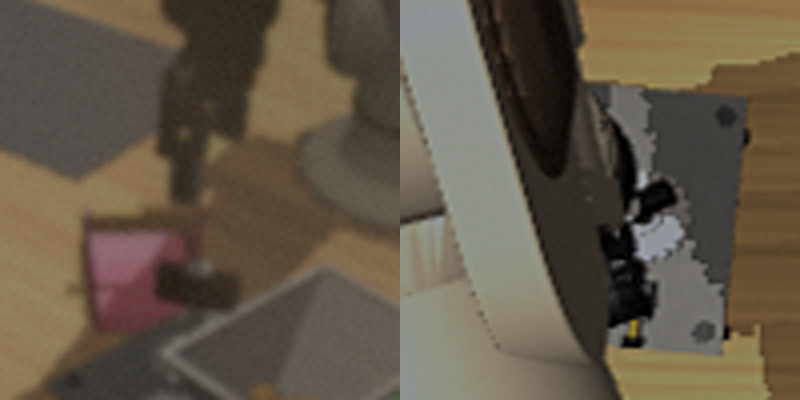

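```bash
python3 -m creep '[[0,-0.001,0.03,0,0,0,1],[0,-0.001,0.055,0,0,0,1],[0,-0.001,0.065,0,0,0,1],[0,-0.001,0.075,0,0,0,1],[0,-0.001,0.075,0,0,0,1]]'; python3 -m creep '[[0,0,0.01,0,0,0,1],[0,0,0.02,0,0,0,1],[0,0,0.028,0,0,0,1],[0,0,0.028,0,0,0,1]]';  python3 - <<'E'
from h import *
import cv2
s=optics.camera("scene")[:,:,::-1];t=optics.camera("top")[:,:,::-1]
cv2.imwrite("pics/st18.png",np.hstack([cv2.resize(s[140:220,260:340],None,fx=5,fy=5,interpolation=cv2.INTER_CUBIC),cv2.resize(t[160:240,150:230],None,fx=5,fy=5,interpolation=cv2.INTER_CUBIC)]))
E
```

```text
time: 20.75
ee_pos: [0.5144, 0.1437, 0.161]
tcp_rot: [180.0, -0.0, 21.9]
wrist_force: [-0.7, -0.0, 0.1]
opening: 0.0853
time: 21.15
ee_pos: [0.514, 0.1442, 0.1322]
tcp_rot: [180.0, 0.0, 22.0]
wrist_force: [-0.7, 0.6, 0.1]
opening: 0.0855
```

View pics/st18.png

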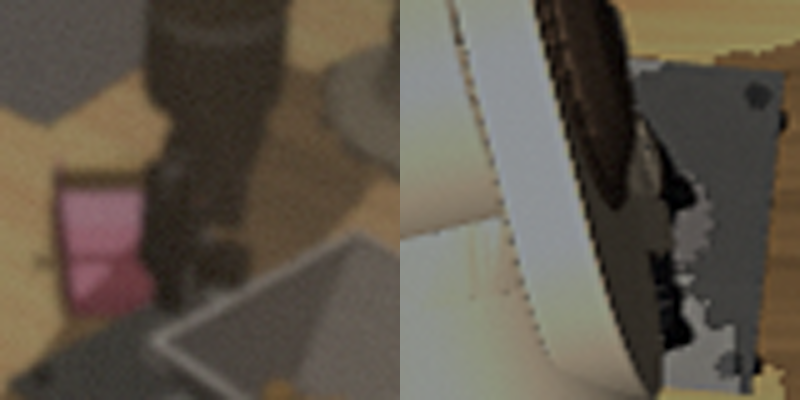

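```bash
python3 -m creep '[[0,0,0,0,0,0,0],[0,0,0,0,0,0,0],[0,0,0,0,0,0,0],[0,0,0,0,0,0,0],[0,0,0,0,0,0,0],[0,0,0,0,0,0,0],[0,0,0,0,0,0,0]]' 30; python3 -c "
from h import *
o=bot.get_obs();print(o['opening'],o['wrist_force'],o['torque'],o['tcp_rot'],o['ee_pos'])"; python3 -m creep '[[0,0,0,0,0,0,0],[0,0,0,0,0,0,0]]' 100; python3 -c "
from h import *
o=bot.get_obs();print(o['opening'],o['wrist_force'],o['torque'],o['tcp_rot'],o['ee_pos'])"
```

```text
time: 21.95
ee_pos: [0.5149, 0.1445, 0.1338]
tcp_rot: [179.9, -0.1, 22.0]
wrist_force: [2.8, 0.7, 0.4]
opening: 0.0163
0.01630075423592283 [2.81329748 0.66554992 0.35914939] [ 0.12725967 -0.48630362  0.33478901] [ 1.79945351e+02 -1.18705820e-01  2.20055520e+01] [0.51491315 0.14446281 0.13378918]
time: 22.15
ee_pos: [0.515, 0.1445, 0.134]
tcp_rot: [179.9, -0.1, 22.0]
wrist_force: [3.7, 0.3, 3.8]
opening: 0.0152
0.01520524053132604 [3.66348062 0.30629882 3.81156562] [ 0.1492967  -0.59034144  0.30542782] [ 1.79945481e+02 -1.34614071e-01  2.19982259e+01] [0.51495539 0.14446884 0.13398559]
```

```bash
cat > st.py <<'E'
from h import *
o=bot.get_obs();print(round(o["time"],2),"yaw",np.round(o['tcp_rot'],1),"tq",np.round(o['torque'],2),"F",np.round(o['wrist_force'],1),"op",round(o["opening"],4))
E
for i in 1; do
python3 -m creep '[[0,0,0,0,0,0.035,0],[0,0,0,0,0,0.07,0],[0,0,0,0,0,0.07,0]]' >/dev/null; python3 st.py
python3 -m creep '[[0,0,0,0,0,0.035,0],[0,0,0,0,0,0.07,0],[0,0,0,0,0,0.07,0]]' >/dev/null; python3 st.py
python3 -m creep '[[0,0,0,0,0,0.035,0],[0,0,0,0,0,0.07,0],[0,0,0,0,0,0.07,0]]' >/dev/null; python3 st.py
done
```

```text
22.45 yaw [180.   -0.2  17.9] tq [ 0.27 -0.76  0.25] F [4.4 1.6 4. ] op 0.0148
22.75 yaw [180.   -0.2  14. ] tq [ 0.34 -0.84  0.18] F [5.1 2.3 3.2] op 0.015
23.05 yaw [180.   -0.2   9.9] tq [ 0.4  -1.02  0.07] F [6.1 2.5 3.7] op 0.0145
```

```bash
python3 -m creep '[[0,0,0,0,0,0.035,0],[0,0,0,0,0,0.035,0]]' >/dev/null; python3 st.py
python3 -m creep '[[0,0,0,0,0,0.035,0],[0,0,0,0,0,0.035,0]]' >/dev/null; python3 st.py
python3 -m creep '[[0,0,0,0,0,0.035,0],[0,0,0,0,0,0.035,0]]' >/dev/null; python3 st.py
python3 -m creep '[[0,0,0,0,0,0.035,0],[0,0,0,0,0,0.035,0]]' >/dev/null; python3 st.py
python3 -m creep '[[0,0,0,0,0,0.035,0],[0,0,0,0,0,0.035,0]]' >/dev/null; python3 st.py
python3 -m creep '[[0,0,0,0,0,0.035,0],[0,0,0,0,0,0.035,0]]' >/dev/null; python3 st.py
```

```text
23.25 yaw [-180.    -0.2    7.9] tq [ 0.22 -0.93  0.05] F [4.9 1.8 4.3] op 0.0147
23.45 yaw [-180.    -0.2    5.9] tq [-0.26 -1.1   0.04] F [5.5 2.8 2.5] op 0.0144
23.65 yaw [179.9  -0.2   3.9] tq [-0.26 -1.17  0.24] F [ 7.6 -0.7  2.8] op 0.0145
23.85 yaw [180.   -0.2   1.9] tq [-0.21 -1.26  0.23] F [ 6.9 -0.5  3.4] op 0.0145
24.05 yaw [ 1.8e+02 -2.0e-01 -1.0e-01] tq [-0.17 -1.25  0.26] F [7.3 0.4 2.4] op 0.0144
24.25 yaw [180.   -0.2  -2.1] tq [-0.23 -1.34  0.15] F [ 7.  -0.6  2.7] op 0.0146
```

```bash
python3 -m creep '[[0.001,0,0,0,0,0.035,0],[0.001,0,0,0,0,0.07,0],[0.001,0,0,0,0,0.07,0]]' >/dev/null; python3 st.py
python3 -m creep '[[0,0,0,0,0,0.035,0],[0,0,0,0,0,0.07,0],[0,0,0,0,0,0.07,0]]' >/dev/null; python3 st.py
python3 -m creep '[[0,0,0,0,0,0.035,0],[0,0,0,0,0,0.035,0]]' >/dev/null; python3 st.py
python3 -m creep '[[0,0,0,0,0,0.035,0],[0,0,0,0,0,0.035,0]]' >/dev/null; python3 st.py
python3 -m creep '[[0,0,0,0,0,0.035,0],[0,0,0,0,0,0.035,0]]' >/dev/null; python3 st.py
python3 -m creep '[[0,0,0,0,0,0.035,0],[0,0,0,0,0,0.035,0]]' >/dev/null; python3 st.py
```

```text
24.55 yaw [ 1.8e+02 -1.0e-01 -6.1e+00] tq [-0.22 -0.32  0.13] F [ 2.9 -0.1  4. ] op 0.0147
24.85 yaw [ 1.80e+02 -1.00e-01 -1.01e+01] tq [-0.25 -0.45  0.12] F [ 3.5 -0.9  8.1] op 0.0145
25.05 yaw [-1.80e+02 -1.00e-01 -1.21e+01] tq [-0.18 -0.44 -0.16] F [ 3.2 -1.1  5.7] op 0.0146
25.25 yaw [ 1.80e+02 -1.00e-01 -1.41e+01] tq [-0.3  -0.53  0.17] F [3.6 0.2 5.1] op 0.0145
25.45 yaw [ 1.8e+02 -1.0e-01 -1.6e+01] tq [-0.46 -0.53  0.54] F [ 3.1 -1.6  6.3] op 0.0146
25.65 yaw [-1.80e+02 -1.00e-01 -1.81e+01] tq [-0.41 -0.56  0.32] F [ 4.4 -0.8  3.6] op 0.0146
```

```bash
python3 -m creep '[[0,0,0,0,0,0.035,0],[0,0,0,0,0,0.07,0],[0,0,0,0,0,0.07,0]]' >/dev/null; python3 st.py
python3 -m creep '[[0,0,0,0,0,0.035,0],[0,0,0,0,0,0.07,0],[0,0,0,0,0,0.07,0]]' >/dev/null; python3 st.py
python3 -m creep '[[0,0,0,0,0,0.035,0],[0,0,0,0,0,0.035,0]]' >/dev/null; python3 st.py
python3 -m creep '[[0,0,0,0,0,0.035,0],[0,0,0,0,0,0.035,0]]' >/dev/null; python3 st.py
python3 -m creep '[[0,0,0,0,0,0.035,0],[0,0,0,0,0,0.035,0]]' >/dev/null; python3 st.py
python3 -m creep '[[0,0,0,0,0,0.017,0],[0,0,0,0,0,0.017,0]]' >/dev/null; python3 st.py
python3 - <<'E'
from h import *
import cv2
s=optics.camera("scene")[:,:,::-1];t=optics.camera("top")[:,:,::-1]
cv2.imwrite("pics/st19.png",np.hstack([cv2.resize(s[150:270,255:375],None,fx=3.3,fy=3.3,interpolation=cv2.INTER_CUBIC),cv2.resize(t[140:260,110:230],None,fx=3.3,fy=3.3,interpolation=cv2.INTER_CUBIC)]))
E
```

```text
25.95 yaw [-180.    -0.2  -22.1] tq [-0.35 -0.68  0.3 ] F [ 4.2 -1.3  6.6] op 0.0146
26.25 yaw [-180.    -0.2  -26.1] tq [-0.44 -0.67  0.19] F [ 5.2 -1.3  4.1] op 0.0145
26.45 yaw [-180.    -0.2  -28.1] tq [-0.38 -0.66  0.13] F [ 4.4 -1.5  2.9] op 0.0144
26.65 yaw [-180.    -0.2  -30.1] tq [-0.42 -0.78  0.04] F [ 4.8 -1.1  5.6] op 0.0147
26.85 yaw [-179.9   -0.2  -32.1] tq [-0.41 -0.78 -0.12] F [ 5.4 -0.8  5.2] op 0.0149
27.05 yaw [-180.    -0.2  -33.1] tq [-0.49 -0.72  0.13] F [ 5.5 -1.4  6.7] op 0.0143
```

View pics/st19.png

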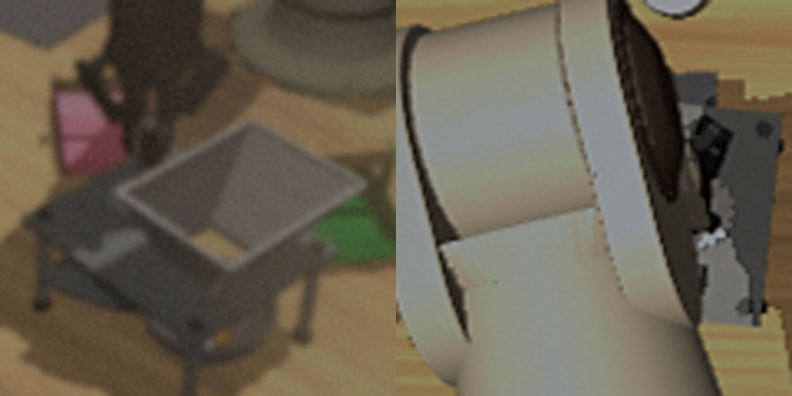

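The hopper looks empty and a bead shows in the bowl. I'll nudge 1° towards the click centre, wait a moment, and zoom in.

```bash
python3 -m creep '[[0,0,0,0,0,0.017,0],[0,0,0,0,0,0.017,0],[0,0,0,0,0,0.017,0],[0,0,0,0,0,0.017,0],[0,0,0,0,0,0.017,0],[0,0,0,0,0,0.017,0]]' 100; python3 st.py
python3 - <<'E'
from h import *
import cv2
s=optics.camera("scene")[:,:,::-1];t=optics.camera("top")[:,:,::-1]
cv2.imwrite("pics/s20.png",cv2.resize(s[195:275,285:375],None,fx=7,fy=7,interpolation=cv2.INTER_CUBIC))
cv2.imwrite("pics/t20.png",cv2.resize(t[60:300,0:450],None,fx=1.7,fy=1.7))
cv2.imwrite("pics/s21.png",cv2.resize(s,None,fx=1.5,fy=1.5))
E
```

```text
time: 27.75
ee_pos: [0.5161, 0.144, 0.134]
tcp_rot: [-179.9, -0.2, -34.0]
wrist_force: [4.8, -1.7, 5.7]
opening: 0.0146
27.75 yaw [-179.9   -0.2  -34. ] tq [-0.44 -0.85  0.2 ] F [ 4.8 -1.7  5.7] op 0.0146
```

View pics/s20.png

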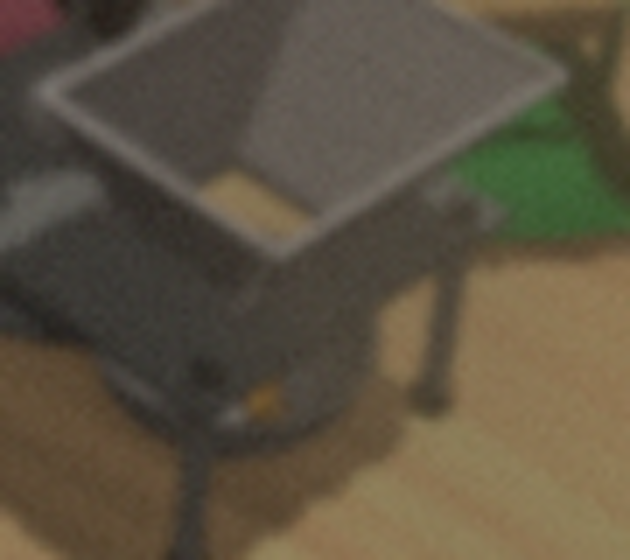

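View pics/t20.png

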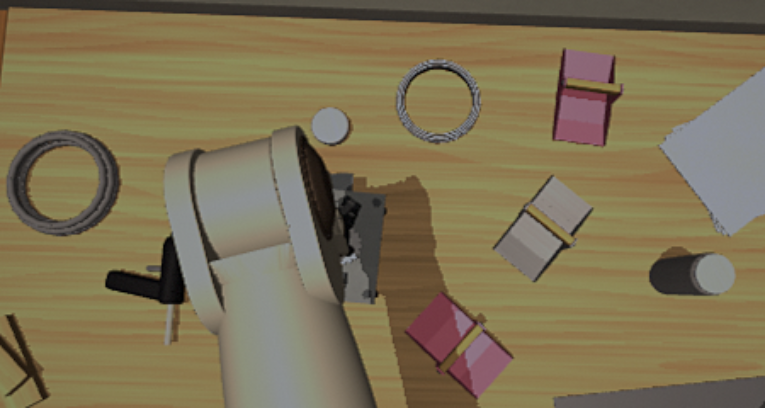

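View pics/s21.png

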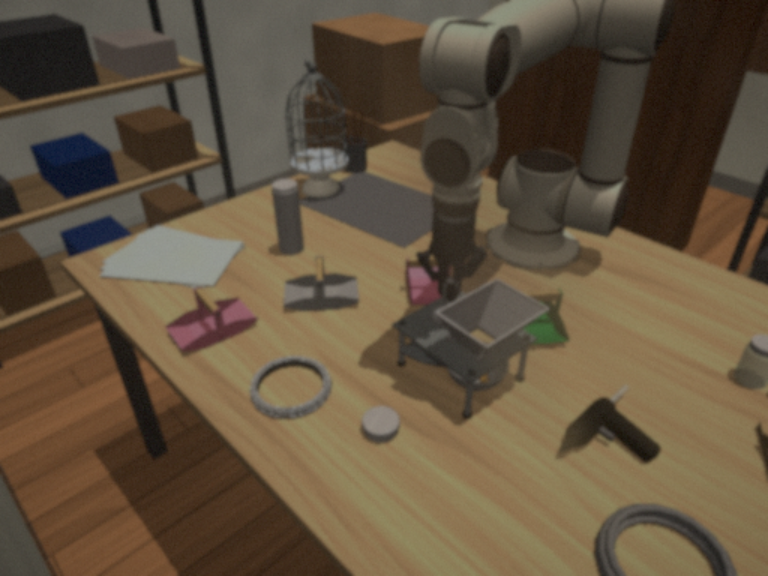

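```bash
python3 st.py; python3 -c "
from workcell import bot
print(bot.job_done())"; python3 st.py
```

```text
27.85 yaw [-180.    -0.2  -34. ] tq [-0.48 -0.79  0.14] F [ 5.4 -2.1  6.5] op 0.0147
the job is handed in; nothing more can be done
None
the job is handed in; nothing more can be done
```

I tipped the beads into the shut hopper, set the empty tote back on the bench, and turned the knob clockwise to the third click. I handed in at 27.9 s while still gripping the knob.

**Checks that agreed:**
- **Tote:** the wrist force on it after tipping was 2.8 N, which is its empty weight. The pictures showed it standing level, let go and empty.
- **Clicks:** the torque jumped leaving the first click, about 20° from shut, and the second, about 39° from shut. At hand-in the tool was about 59° (1.03 rad) from the shut position estimated from those clicks, torque about 0.15 N m.
- **Grip:** set to 100 N, opening 14.7 mm on the 16 mm bar.
- **Bystanders:** coil, tin, glue gun and spray can look unmoved in the last pictures.

**Not confirmed, or disagreed:**
- **Bead count:** I counted six beads in the hopper; the seventh was probably hidden by the front wall. After opening, the visible hopper was empty, one bead showed in the bowl and none on the bench. The arm and deck hid the rest, so I could not count seven in the bowl.
- **Reported height:** the first grasp closed above the tote's handle. The fingertips really sat about 28 mm short of the reported TCP along the tool axis, so I worked with that correction afterwards.
- **Third click angle:** the 59° comes from tool rotation and the torque pattern; I could not see the bar itself while gripping it.

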